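Swing a marking unit's grip in and lock the carrier gate

ROBOT

A 6-joint arm with a two-finger parallel gripper is mounted at the origin on the work surface. World frame = base frame: x ahead of the robot, y to its left, z up, the work surface at z = 0. Lengths are in m, angles in degrees, forces in N, time in s.
With the tool pointing down it reaches from about 0.275 to 0.75 m from the base axis. Payload 10.2 kg.
Tool frame: the origin (TCP) lies at the very end of the fingers, on their centre line; the grasp point (between the pads) lies 19 mm behind it (robot.grip_depth is the distance from the TCP to the grasp point, in m); x points along the fingers, z is the direction in which the jaws open and shut, and the axes are right-handed (so a half turn about x gives the same grasp; the last joint's range is limited). The gripper opens to 88 mm and grips with 3 to 60 N. Pads are 18 mm wide; open, the fingers measure 123 mm over their backs; the gripper's body (75 mm by 187 mm) begins 45 mm behind the grasp point.
Start: joints at [57.617, 17.928, 85.812, -0, 76.261, -12.8], TCP at [0.176, 0.495, 0.239] pointing down, gripper open.
Joint ranges: [-168.41, 168.41], [-55.51, 124.54], [10.69, 146.95], [-70.63, 250.63], [1, 178], [-165.06, 165.06]. Speed limits (degrees/s): [136.94, 136.94, 172.46, 180, 180, 180].

INTERFACE

Orientations are given as a 3x3 rotation matrix whose columns are the frame's x, y, z axes.
In Python, from cell import robot gives the robot as it stands.
- The arm moves only by the tool step_arm, never from a script. Its argument "rows" is a list of rows, each a list of 7 numbers: the shift along the tool's x, y, z in mm, then the turn, a rotation vector about the tool's x, y, z in degrees, then the opening, from -1 (shut) to 1 (fully open). A call has 1 to 5 rows; each row shifts and turns the commanded pose from where the row before left it, along the tool's axes as they then stand; what a row does not reach is not made up. A row lasts 1/12 s, in which the tool goes at most 41.7 mm and 7.16 degrees, less where a joint would pass 70% of its speed; a pose out of reach is approached as far as the arm can. A call is refused whole if a number of a shift passes 41.7 or a number of a turn 7.16, either way. A call with a gripper value outside its range is refused whole. The fingers move at their own pace and stop on an object; "grip_force" is the grip in N (left out, the last holds). Time passes only in rows, so rows that do not move let the fingers close. It gives the time, the measured TCP pose, the force and the opening at its end, in the units of the state.
- robot.get_state(): the state, without advancing time (a new reading comes with each control period).
- robot.capture(name): name is "side" or "top"; returns the picture (400x640x3 uint8, red, green, blue); there is no depth.
- robot.camera_params(name): a dict with "intrinsics" (3x3 intrinsics, pixels), "world_from_camera" (4x4, takes a point from camera to world coordinates). Camera axes: x right, y up, looking along -z (the intrinsics and any distortion apply to the point x, -y, -z); pixel columns grow to the right and rows downward; lengths in m; the calibration is good to about 2 mm. A picture is of the moment at which its call begins. camera_params takes no time and is no camera call.
- robot.hand_in(): hands the job in, once; it reports no verdict.
The state is a dict: "clock": time; "joints": joint angles; "joint_vel": joint speeds; "joint_efforts": joint torques, N m; "tool_pos": TCP position; "eef_rot": TCP orientation; "wrist_force": force on the tool from outside, world axes, zero at the start; "torque": the same for the moment, N m; "finger_gap": finger opening in m.
Only numpy, scipy, OpenCV 4.12 (cv2) and the standard library are available. Lean on these libraries where they do the work, as an engineer would, in place of code of your own. Each camera call takes 0.05 s, during which the arm holds its last target.

TASK

Get the white stock carrier ready to go on the rack. The marking unit at its open front is half out, with its grip sticking out past the edge: keeping it flat on the cardboard, swing the grip in and slide the unit back until all of it is inside and the grip lies along the front, clear of the things beside it. Then shut the gate and turn the red cam lever its full quarter turn so the gate is drawn tight, leaving everything else where it is.

Things in the scene. Friction and masses are not known exactly. Their poses are not given: they have to be found in the camera images.
- carrier: White steel tray fixed to the bench; place and yaw vary. Origin: underside, midway between the end walls. x along its length, y out of the open front, z up. Insides: end walls at x -140 and +140 mm, back wall y -106 mm, 60 mm high. Front corner posts 26 mm square, 68 mm high, centred at (-157, 100) and (157, 100) mm
- carrier_floor (a point): Point on the carrier's flat cardboard floor, 14 mm above its origin, same axes. The floor runs to y = 138 mm without a sill. The shut gate's inner face is at y = 121 mm; all of the unit must lie behind that, with its head's centre at about y = 55 mm (80 at most) and its grip along +x
- unit_head (a point): Black marking unit with a red button, loose, 0.5 to 0.95 kg, lying on its side. Point: centre of its eight-sided head, 80 mm across flats, 60 tall, half-way up. x axis along its grip, z up. It rests on the head alone and balances about 15 mm from here towards the grip. At first the head is past the gate line and the grip points out of the front, 35 to 75 degrees from the carrier's x
- unit_grip_end (a point): Centre of the end face of that unit's grip: 145 mm from the head's centre along its x, 32 mm above the floor. The grip is round and clear of the floor, 28 to 33 mm thick from 58 to 128 mm out, flared to 38 mm at the end
- unit_b_head (a point): Neighbour, to be left alone: a like unit (green button) lying along the back wall with its grip towards the carrier's +x, loose. Point: its head's centre, axes as for the other unit
- charger_mid (a point): Neighbour, to be left alone: grey two-bay battery charger, 58 x 120 x 56 mm, with two black packs, loose at the carrier's +x end. Point: its centre, 28 mm above the floor; y along its long side
- gate (a joint): Angle of the white slotted gate, rad: 0 shut, growing as it swings out; starts 0.95 to 1.2, stays where left. Panel 8 mm thick (12 at its top edge), 20 to 66 mm above the bench. A springy rubber buffer on the far-from-hinge post stops it near 0.014 (4 mm ajar); the cam then draws it in. Pressing it fully onto the buffer takes about 8 N at its free end; swinging it takes about 1 N
- gate_hinge (a point): The gate's upright hinge axis, 43 mm above the bench, at carrier (157, 125) mm; axes as the carrier's. At angle a the gate's mid-plane runs from here along the carrier's direction (-cos a, sin a)
- gate_end (a point): Middle of the gate's free end, 326 mm from the hinge axis, 43 mm above the bench; its x points from here to the hinge. The steel stud that the cam catches stands on the top edge 12 mm before this end, to 79 mm above the bench
- cam (a joint): Angle of the red cam lever, rad, clockwise seen from above: 0 open, pointing along the carrier's +y; 1.58 locked (its stop), along +x above the gate. Starts 0.05 to 0.2, stays where left. Between 0.6 and 1.1 its steel hook catches the gate's stud and draws the gate in, if that was shut to 0.02 or less; turned too early it bars the gate. Takes 1 to 4 N at the lever's end
- cam_pivot (a point): The cam's upright axis on the front post at the carrier's -x end, carrier (-157, 100) mm, 85 mm above the bench; axes as the carrier's. The steel hook turns around it within 47 mm, 69 to 78 mm above the bench
- lever_end (a point): Centre of the round knob (20 mm wide, top 93 mm above the bench) at the red lever's end, 82 mm from the cam's axis, 85 mm above the bench. The lever is 14 mm wide, from 81 to 90 mm above the bench
- battery_mid (a point): Bystander: black battery pack 90 x 50 x 40 mm, loose on the bench; its centre
- tape_mid (a point): Bystander: brown tape roll 100 mm across, 48 mm high, loose on the bench; its centre
- carton_mid (a point): Bystander: small closed carton 120 x 85 x 60 mm, loose on the bench; its centre

How it is judged (in metres and radians):
On the way, in this order (a step that is already met when the one before it is completed fails the run):
1. with the gate still open, the unit lies wholly behind the gate line with its grip swung in along the front (angle between the x axis of unit_head and the x axis of carrier, either way round below 0.25 rad and x of unit_grip_end in the frame of carrier above 0 m and y of unit_grip_end in the frame of carrier below 0.1 m and y of unit_head in the frame of carrier below 0.08 m and value of joint gate above 0.4 rad), for 0.2 s.
2. the gate is shut onto its buffer, the cam not yet turned (value of joint gate below 0.025 rad and value of joint cam below 1 rad), for 0.1 s.
3. the lever is turned its quarter turn and the gate drawn tight (value of joint cam above 1.4 rad and value of joint gate below 0.009 rad), for 0.2 s.
At the end, for the whole second after the job is handed in: Unit flat and still on the cardboard, wholly behind the shut gate, head at most 80 mm up the carrier's y; grip within 0.25 rad of the carrier's x, its end at x > 0 and y 0 to 100 mm, touching no neighbour; cam past 1.4 rad, gate within 0.009 rad of shut (all of step 3 and angle between the x axis of unit_head and the x axis of carrier, either way round below 0.25 rad and x of unit_grip_end in the frame of carrier above 0 m and y of unit_grip_end in the frame of carrier between 0 and 0.1 m and y of unit_head in the frame of carrier below 0.08 m and angle between unit_head's own z axis and vertical below 0.1 rad and contact force between unit and unit_b below 0.1 N and contact force between unit and charger below 0.1 N and linear speed of unit below 0.01 m/s).
It fails at once if the unit is lifted or tipped (angle between unit_head's own z axis and vertical above 0.25 rad or height (world z) of unit_head above 0.065 m).
It fails at once if the neighbouring unit or the charger is shifted by more than 12 mm (distance of any of unit_b_head, charger_mid from where it was at the start of the episode above 0.012 m).
It fails at once if the battery, tape or carton on the bench is shifted by more than 20 mm (distance of any of battery_mid, tape_mid, carton_mid from where it was at the start of the episode above 0.02 m).
It also fails if it takes over 72 s, if anything falls off the work surface, if the arm or the gripper's body presses on something with over 40 N, if the wrist force passes 120 N, or if a joint passes its speed limit or range.

## Working session

There is one attempt and no reset: what is moved stays moved. The work goes in short steps, Python scripts to look and compute and a tool call to move; the robot and the scene stay as the last step left them, time stands still between calls to the robot, and variables do not carry over. Pictures are saved under pics/ and viewed, and the job is handed in when it is done.

Besides the shell and the picture viewer there is one more tool, called after "Request:" by a JSON object that holds its "name" and its "arguments". step_arm: Moves the arm, as the interface text tells. Its arguments: {"type":"object","properties":{"rows":{"type":"array"},"grip_force":{"type":"number"}},"required":["rows"]}

```bash
ls; mkdir -p pics; python3 - <<'E'
from cell import robot
import cv2
s=robot.get_state(); print(s)
for n in("top","side"):
    im=robot.capture(n); cv2.imwrite(f"pics/{n}0.png",im[:,:,::-1]); print(robot.camera_params(n))
E
```

```text
pics
{'clock': 0.0, 'joints': array([ 5.76154482e+01,  1.79572445e+01,  8.58550488e+01,  1.15648620e-03,
        7.62582186e+01, -1.28014188e+01]), 'joint_vel': array([-0.06185278, -0.0516388 ,  0.01904496, -0.0826663 , -0.07619047,
        0.01132992]), 'joint_efforts': array([-1.56634251e-03, -4.02217233e+01, -2.52273685e+01,  6.94032689e-02,
        3.52406257e-02, -8.50382071e-05]), 'tool_pos': array([0.17585282, 0.494414  , 0.23817387]), 'eef_rot': array([[-6.75700380e-04, -9.42154454e-01,  3.35178352e-01],
       [-1.02876113e-03,  3.35178906e-01,  9.42153938e-01],
       [-9.99999243e-01,  2.91795312e-04, -1.19573240e-03]]), 'wrist_force': array([-0.51935803,  0.24541779,  0.09126098]), 'torque': array([ 0.00706093, -0.03354633, -0.00086748]), 'finger_gap': 0.08809962225777108}
{'intrinsics': array([[389.83219818,   0.        , 323.48096712],
       [  0.        , 389.83219818, 192.95380173],
       [  0.        ,   0.        ,   1.        ]]), 'world_from_camera': array([[ 0.01196322,  0.98029292, -0.19718687,  0.36482608],
       [-0.99988994,  0.0099975 , -0.01096131, -0.00836854],
       [-0.00877392,  0.19729631,  0.98030464,  1.12696135],
       [ 0.        ,  0.        ,  0.        ,  1.        ]])}
{'intrinsics': array([[495.12818422,   0.        , 326.37989134],
       [  0.        , 495.12818422, 205.18855318],
       [  0.        ,   0.        ,   1.        ]]), 'world_from_camera': array([[-0.99188982,  0.07436708, -0.10307343,  0.43082912],
       [-0.12680986, -0.63386269,  0.76297926,  1.05822849],
       [-0.00859386,  0.76986208,  0.63815243,  0.99327587],
       [ 0.        ,  0.        ,  0.        ,  1.        ]])}
```

View pics/top0.png

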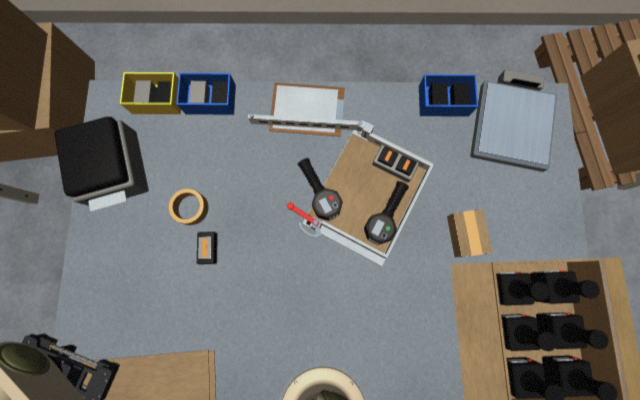

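View pics/side0.png

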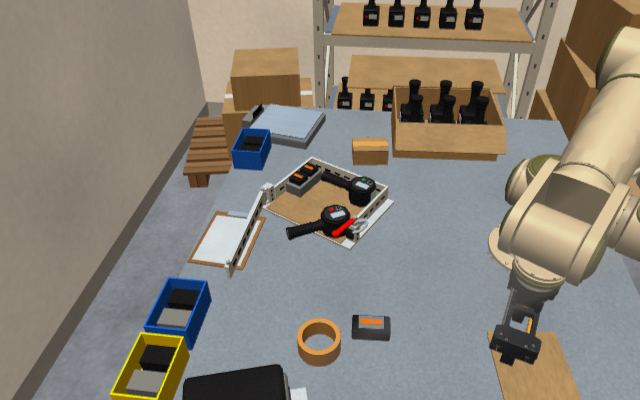

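The top view shows the carrier at about (370,200), with its front facing left. The unit head is at (327,203), its grip end at (304,162), the gate end at (251,118) and the lever knob at (291,206). Next I'll zoom in and cast rays.

```bash
cat > h.py <<'E'
import numpy as np, cv2
from cell import robot
def ray(n,u,v):
    p=robot.camera_params(n); K=p["intrinsics"]; T=p["world_from_camera"]
    d=np.linalg.inv(K)@[u,v,1]; d=np.array([d[0],-d[1],-d[2]])
    return T[:3,3],T[:3,:3]@d
def onz(n,u,v,z):
    o,d=ray(n,u,v); return o+d*(z-o[2])/d[2]
def proj(n,P):
    p=robot.camera_params(n); T=p["world_from_camera"]
    c=T[:3,:3].T@(np.asarray(P)-T[:3,3]); q=p["intrinsics"]@[c[0],-c[1],-c[2]]; return q[:2]/q[2]
def tri(ut,us):
    o1,d1=ray("top",*ut);o2,d2=ray("side",*us)
    A=np.stack([d1,-d2],1); t=np.linalg.lstsq(A,o2-o1,rcond=None)[0]
    a=o1+t[0]*d1;b=o2+t[1]*d2; return (a+b)/2, np.linalg.norm(a-b)
def cap(n,name,box=None,f=1):
    im=robot.capture(n)[:,:,::-1].copy(); cv2.imwrite(f"pics/{name}_raw.png",im)
    if box: 
        x0,y0,x1,y1=box; im=cv2.resize(im[y0:y1,x0:x1],None,fx=f,fy=f,interpolation=cv2.INTER_CUBIC)
        cv2.imwrite(f"pics/{name}.png",im)
E
python3 - <<'E'
import cv2
a=cv2.imread("pics/top0.png")[100:270,240:440]; cv2.imwrite("pics/tz.png",cv2.resize(a,None,fx=4,fy=3.5,interpolation=cv2.INTER_CUBIC) if 0 else cv2.resize(a,None,fx=3.5,fy=3.5,interpolation=cv2.INTER_CUBIC))
a=cv2.imread("pics/side0.png")[150:280,210:400]; cv2.imwrite("pics/sz.png",cv2.resize(a,None,fx=4,fy=4,interpolation=cv2.INTER_CUBIC))
E
```

```text
(no output)
```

View pics/tz.png

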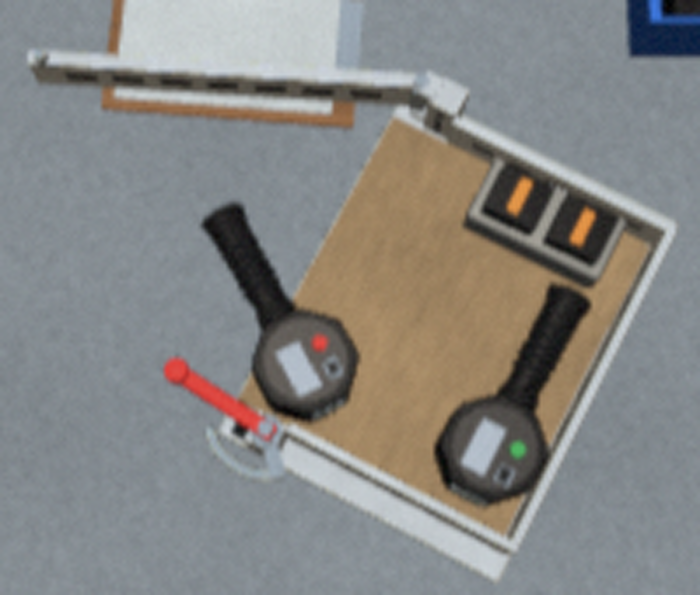

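View pics/sz.png

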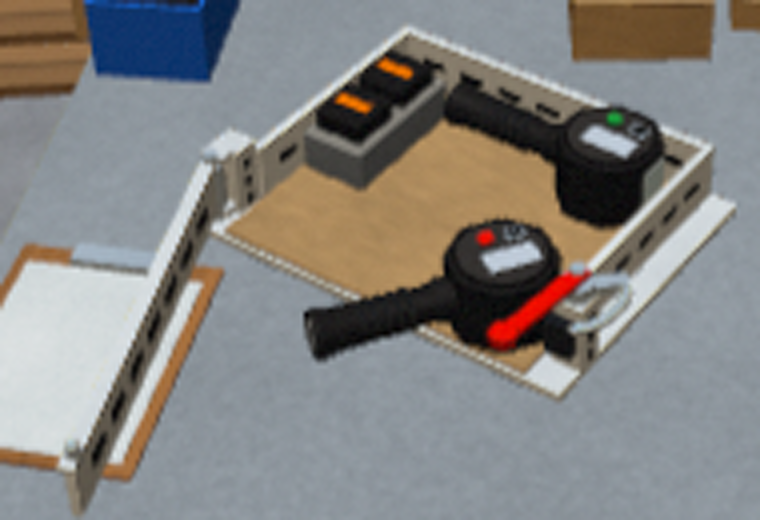

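```bash
python3 - <<'E'
from h import *
np.set_printoptions(precision=4,suppress=True)
t=lambda u,v:(240+u/3.5-.35,100+v/3.5-.35)
s=lambda u,v:(210+u/4-.4,150+v/4-.4)
for n,a,b in [("backcorner+x",(675,225),(408,28)),("backcorner-x",(513,548),(713,148)),("knob",(176,370),(502,333)),("camhub",(268,425),(577,272)),("gate end top",(38,57),(70,455)),("headtop",(306,350),(503,248)),("button",(320,342),(485,238)),("btnB",(517,450),(614,118)),("frontcorner",(397,115),(216,232)),("gripend top",(222,208),(310,315)),("hinge",(430,83),(213,155))]:
    print(n,tri(t(*a),s(*b)),t(*a),s(*b))
E
```

```text
backcorner+x (array([ 0.6642, -0.303 ,  0.0618]), np.float64(0.002966361165521382)) (432.50714285714287, 163.93571428571428) (311.6, 156.6)
backcorner-x (array([ 0.4057, -0.1677,  0.0611]), np.float64(0.002466589162788876)) (386.22142857142853, 256.22142857142853) (387.85, 186.6)
knob (array([0.5383, 0.0931, 0.0922]), np.float64(0.0005838472878229496)) (289.93571428571425, 205.36428571428573) (335.1, 232.85)
camhub (array([0.4954, 0.0218, 0.0892]), np.float64(0.00227978550507031)) (316.22142857142853, 221.07857142857145) (353.85, 217.6)
gate end top (array([0.8024, 0.2166, 0.0705]), np.float64(0.0012451248747910617)) (250.50714285714287, 115.93571428571428) (227.1, 263.35)
headtop (array([ 0.5527, -0.0065,  0.0823]), np.float64(0.007308172324661422)) (327.0785714285714, 199.65) (335.35, 211.6)
button (array([ 0.5633, -0.0176,  0.0802]), np.float64(7.220457626929368e-05)) (331.0785714285714, 197.36428571428573) (330.85, 209.1)
btnB (array([ 0.481 , -0.1692,  0.0819]), np.float64(0.0014443448615122693)) (387.3642857142857, 228.2214285714286) (363.1, 179.1)
frontcorner (array([ 0.7791, -0.083 ,  0.0092]), np.float64(0.0048068118962558675)) (353.0785714285714, 132.50714285714287) (263.6, 207.6)
gripend top (array([0.6759, 0.0624, 0.0658]), np.float64(0.0009280028908434984)) (303.0785714285714, 159.07857142857145) (287.1, 228.35)
hinge (array([ 0.7835, -0.1062,  0.0672]), np.float64(0.0006924059967150542)) (362.50714285714287, 123.36428571428573) (262.85, 188.35)
```

```bash
python3 - <<'E'
from h import *
from scipy.optimize import least_squares
np.set_printoptions(precision=4,suppress=True)
t=lambda u,v:(240+u/3.5-.35,100+v/3.5-.35)
s=lambda u,v:(210+u/4-.4,150+v/4-.4)
L=[((146,-112,60),(675,225),(408,28)),((-146,-112,60),(513,548),(713,148)),((-157,100,92),(268,425),(577,272)),((157,125,68),(430,83),(213,155))]
def f(p):
    c,sn=np.cos(p[2]),np.sin(p[2]);r=[]
    for P,a,b in L:
        w=[p[0]+(c*P[0]-sn*P[1])/1e3,p[1]+(sn*P[0]+c*P[1])/1e3,P[2]/1e3]
        r+=list(proj("top",w)-t(*a))+list(proj("side",w)-s(*b))
    return np.array(r)
q=least_squares(f,[.56,-.13,-.49]);print(q.x,np.degrees(q.x[2]),q.fun.reshape(-1,4))
x0,y0,a=q.x; R=np.array([[np.cos(a),-np.sin(a)],[np.sin(a),np.cos(a)]])
loc=lambda w:(R.T@(np.array(w[:2])-[x0,y0]))*1e3
for n,w in [("knob",(.5383,.0931)),("btn",(.5633,-.0176)),("btnB",(.481,-.1692)),("grip",(.6759,.0624)),("gate",(.8024,.2166)),("fc",(.7791,-.083))]: print(n,loc(w))
# head blob top view: dark mask
for n in ("top","side"):
    im=cv2.imread(f"pics/{n}0.png"); g=im.max(2)<95
    m=g.astype(np.uint8); k,lab,st,ce=cv2.connectedComponentsWithStats(m)
    for i in range(1,k):
        if 100<st[i,4]<4000: print(n,st[i],ce[i])
E
```

```text
[ 0.5871 -0.1391 -0.4903] -28.093467135652137 [[ 1.108   1.0649  0.0641 -0.2834]
 [ 0.4725  0.5155 -0.3799 -0.0662]
 [-0.5172  0.183  -0.5201 -0.5473]
 [-1.185  -0.5638 -0.4961  0.5129]]
knob [-152.4208  181.858 ]
btn [-78.2364  95.9734]
btnB [-79.4497 -76.5212]
grip [-16.5758 219.5725]
gate [ 22.4056 415.175 ]
fc [142.9358 139.9015]
top [553  34  53 157 553] [581.7812 151.1754]
top [534  36  24  47 383] [544.2872  57.8564]
top [497  71  45  20 317] [519.205   82.7066]
top [122  75  13  27 271] [128.3469  88.8893]
top [149  75  22  27 444] [159.7748  90.5653]
top [170  75  66  40 778] [205.4781 102.892 ]
top [178  75  50  28 898] [205.5412  86.8408]
top [419  77  57  39 619] [440.2633 106.916 ]
top [ 427   76   49   29 1262] [451.2314  89.8574]
top [470  82  77  90 494] [493.6154 142.6518]
top [ 250  117  179   59 1029] [359.9913 144.2828]
top [  75  121   74   84 1213] [129.4106 166.8293]
top [298 158  44  63 752] [317.9136 189.1263]
top [373 161  37  21 127] [390.4409 171.685 ]
top [364 181  45  63 993] [386.3656 215.9849]
top [  0 183  39  21 490] [ 18.2327 194.0449]
top [173 193 
[... 1154 characters left out ...]
5] [509.6743 190.8   ]
side [ 286  168   95   39 1201] [340.0849 186.7494]
side [183 171  46  17 321] [200.7165 177.9408]
side [544 173  34  32 541] [557.2976 186.1978]
side [228 192  39  84 404] [247.0644 232.6337]
side [286 205  64  35 934] [320.0942 223.7077]
side [337 228  17  12 113] [346.8584 233.6106]
side [580 260  20  23 114] [588.6842 271.8246]
side [ 489  267   74   99 2923] [520.8625 322.0578]
side [ 147  279   53   50 1019] [173.7527 302.3631]
side [186 283  25  66 623] [198.5136 316.0144]
side [352 315  39  26 596] [370.3305 330.4815]
side [139 344  38  29 788] [156.3579 357.8845]
side [ 182  364  105   36 2959] [237.8952 384.7726]
side [126 389  31   8 140] [141.0714 392.6143]
```

```bash
python3 - <<'E'
from h import *
np.set_printoptions(precision=4,suppress=True)
t=lambda u,v:(240+u/3.5-.35,100+v/3.5-.35)
s=lambda u,v:(210+u/4-.4,150+v/4-.4)
x0,y0,a=.5871,-.1391,-.4903; R=np.array([[np.cos(a),-np.sin(a)],[np.sin(a),np.cos(a)]])
loc=lambda w:(R.T@(np.array(w[:2])-[x0,y0]))*1e3
print(tri(t(305,360),s(502,256)))
A=[onz("top",*t(305,360),.074),onz("side",*s(502,256),.074),onz("top",*t(492,446),.074),onz("side",*s(612,143),.074)]
for w in A: print(w,loc(w))
# grip: midline points at ~z .046+~.016 visible centre: use axis silhouettes at z .046
for u,v in [(224,218),(235,240),(255,282),(270,312)]:
    w=onz("top",*t(u,v),.05); print("grip",w,loc(w))
for nm,(u,v) in dict(chA=(468,222),chB=(600,280),chC=(497,160),gripB=(570,293),tape=(0,0)).items():
    w=onz("top",*t(u,v),.06); print(nm,w,loc(w))
E
```

```text
(array([ 0.5499, -0.006 ,  0.0744]), np.float64(0.00012653104641180055))
[ 0.55  -0.006  0.074] [-95.4026  99.9574]
[ 0.5499 -0.0065  0.074 ] [-95.2978  99.4455]
[ 0.4841 -0.1512  0.074 ] [-85.2159 -59.1505]
[ 0.4815 -0.1479  0.074 ] [-89.0249 -57.524 ]
grip [0.6715 0.0616 0.05  ] [-20.0162 216.7943]
grip [0.653  0.0522 0.05  ] [-31.9333 199.7909]
grip [0.618  0.0353 0.05  ] [-54.852  168.3568]
grip [0.5933 0.0227 0.05  ] [-70.7679 145.6421]
chA [ 0.6672 -0.1367  0.06  ] [69.5253 39.8383]
chB [ 0.62   -0.2417  0.06  ] [ 77.3762 -75.0486]
chC [ 0.7199 -0.161   0.06  ] [127.4764  43.1678]
gripB [ 0.6091 -0.2174  0.06  ] [ 56.294  -58.7537]
tape [0.8566 0.2533 0.06  ] [ 53.0154 473.1016]
```

```bash
cat >> h.py <<'E'
X0,Y0,A0=.5871,-.1391,-.4903
RC=np.array([[np.cos(A0),-np.sin(A0)],[np.sin(A0),np.cos(A0)]])
loc=lambda w:(RC.T@(np.array(w[:2])-[X0,Y0]))*1e3
wor=lambda x,y:RC@(np.array([x,y])/1e3)+[X0,Y0]
def tgt(x,y,z,yawc):
    "carrier mm, z m, yawc= jaw direction (tool z) deg in carrier frame, tool down"
    a=np.radians(yawc)+A0; zt=np.array([np.cos(a),np.sin(a),0]); xt=np.array([0,0,-1.])
    return np.r_[wor(x,y),z],np.stack([xt,np.cross(zt,xt),zt],1)
def rows(P,R,n,cur=None):
    from scipy.spatial.transform import Rotation as Ro
    if cur is None:
        s=robot.get_state(); p,r=s["tool_pos"],s["eef_rot"]
    else: p,r=cur
    w=Ro.from_matrix(r.T@R).as_rotvec()
    for i in range(n):
        d=r.T@((P-p)/(n-i)); q=Ro.from_rotvec(w/n)
        print([round(float(v),1) for v in d*1e3]+[round(float(v),2) for v in np.degrees(w)/n])
        p=p+(P-p)/(n-i); r=r@q.as_matrix()
    return P,R
def st():
    s=robot.get_state(); R=s["eef_rot"]
    print("t%.2f"%s["clock"],"pos",s["tool_pos"].round(4),"loc",loc(s["tool_pos"]).round(1),"yawc %.1f"%(np.degrees(np.arctan2(R[1,2],R[0,2])-A0)),"F",s["wrist_force"].round(1),"gap %.4f"%s["finger_gap"],"xt",R[:,0].round(3),"j",s["joints"].round(0))
E
python3 - <<'E'
from h import *
st()
c=rows(*tgt(-52,167,.15,147.3),20)
print(c)
E
```

```text
t0.10 pos [0.1759 0.4944 0.2382] loc [-661.1  365.3] yawc 98.5 F [-0.1  0.7 -0.5] gap 0.0887 xt [-0.001 -0.001 -1.   ] j [ 58.  18.  86.  -0.  76. -13.]
[4.4, -28.7, -14.3, -2.44, -0.0, -0.0]
[4.4, -28.0, -15.5, -2.44, -0.0, -0.0]
[4.4, -27.3, -16.7, -2.44, -0.0, -0.0]
[4.4, -26.6, -17.8, -2.44, -0.0, -0.0]
[4.4, -25.8, -19.0, -2.44, -0.0, -0.0]
[4.4, -25.0, -20.0, -2.44, -0.0, -0.0]
[4.4, -24.1, -21.1, -2.44, -0.0, -0.0]
[4.4, -23.2, -22.1, -2.44, -0.0, -0.0]
[4.4, -22.2, -23.1, -2.44, -0.0, -0.0]
[4.4, -21.2, -24.0, -2.44, -0.0, -0.0]
[4.4, -20.2, -24.9, -2.44, -0.0, -0.0]
[4.4, -19.1, -25.7, -2.44, -0.0, -0.0]
[4.4, -18.0, -26.5, -2.44, -0.0, -0.0]
[4.4, -16.9, -27.2, -2.44, -0.0, -0.0]
[4.4, -15.7, -27.9, -2.44, -0.0, -0.0]
[4.4, -14.5, -28.6, -2.44, -0.0, -0.0]
[4.4, -13.2, -29.2, -2.44, -0.0, -0.0]
[4.4, -12.0, -29.7, -2.44, -0.0, -0.0]
[4.4, -10.7, -30.2, -2.44, -0.0, -0.0]
[4.4, -9.4, -30.6, -2.44, -0.0, -0.0]
(array([0.61986476, 0.03271231, 0.15      ]), array([[ 0.        , -0.87285498, -0.4879797 ],
       [ 0.        , -0.4879797 ,  0.87285498],
       [-1.        , -0.        ,  0.        ]]))
```

Request:
{"name": "step_arm", "arguments": {"rows": [[4.4,-28.7,-14.3,-2.4,0,0,1],[4.4,-28,-15.5,-2.4,0,0,1],[4.4,-27.3,-16.7,-2.4,0,0,1],[4.4,-26.6,-17.8,-2.4,0,0,1],[4.4,-25.8,-19,-2.4,0,0,1]], "grip_force": 20}}

```text
clock: 0.52
tool_pos: [0.2874, 0.3778, 0.2163]
eef_rot: [[-0.0, -0.992, 0.13], [-0.0, 0.13, 0.992], [-1.0, 0.0, -0.0]]
wrist_force: [0.8, 1.2, -0.5]
finger_gap: 0.0883
```

Request:
{"name": "step_arm", "arguments": {"rows": [[4.4,-25,-20,-2.4,0,0,1],[4.4,-24.1,-21.1,-2.4,0,0,1],[4.4,-23.2,-22.1,-2.4,0,0,1],[4.4,-22.2,-23.1,-2.4,0,0,1],[4.4,-21.2,-24,-2.4,0,0,1]]}}

```text
clock: 0.93
tool_pos: [0.398, 0.2617, 0.1944]
eef_rot: [[-0.0, -0.997, -0.079], [-0.0, -0.079, 0.997], [-1.0, 0.0, -0.0]]
wrist_force: [0.2, 1.0, 0.1]
finger_gap: 0.0882
```

Request:
{"name": "step_arm", "arguments": {"rows": [[4.4,-20.2,-24.9,-2.4,0,0,1],[4.4,-19.1,-25.7,-2.4,0,0,1],[4.4,-18,-26.5,-2.4,0,0,1],[4.4,-16.9,-27.2,-2.4,0,0,1],[4.4,-15.7,-27.9,-2.4,0,0,1]]}}

```text
clock: 1.35
tool_pos: [0.5081, 0.1454, 0.1722]
eef_rot: [[-0.001, -0.959, -0.284], [0.0, -0.284, 0.959], [-1.0, 0.001, 0.0]]
wrist_force: [1.1, 1.0, 0.3]
finger_gap: 0.0877
```

```bash
python3 - <<'E'
from h import *
st()
rows(*tgt(-52,167,.15,147.3),6)
E
```

```text
t1.35 pos [0.5081 0.1454 0.1722] loc [-203.7  213.8] yawc 134.6 F [1.1 1.  0.3] gap 0.0877 xt [-0.001  0.    -1.   ] j [   3.   22.   91.    0.   67. -103.]
[3.7, -12.5, -23.3, -2.11, 0.0, -0.0]
[3.7, -11.7, -23.7, -2.11, 0.0, -0.0]
[3.7, -10.8, -24.2, -2.11, 0.0, -0.0]
[3.7, -9.9, -24.5, -2.11, 0.0, -0.0]
[3.7, -9.0, -24.9, -2.11, 0.0, -0.0]
[3.7, -8.0, -25.2, -2.11, 0.0, -0.0]
```

Request:
{"name": "step_arm", "arguments": {"rows": [[3.7,-12.5,-23.3,-2.1,0,0,1],[3.7,-11.7,-23.7,-2.1,0,0,1],[3.7,-10.8,-24.2,-2.1,0,0,1],[3.7,-9.9,-24.5,-2.1,0,0,1],[3.7,-9,-24.9,-2.1,0,0,1]]}}

```text
clock: 1.77
tool_pos: [0.601, 0.0517, 0.1536]
eef_rot: [[-0.001, -0.891, -0.454], [0.0, -0.454, 0.891], [-1.0, 0.001, 0.001]]
wrist_force: [0.6, 0.6, -0.4]
finger_gap: 0.0883
```

Request:
{"name": "step_arm", "arguments": {"rows": [[3.7,-8,-25.2,-2.1,0,0,1],[0,0,0,0,0,0,1]]}}

```text
clock: 1.93
tool_pos: [0.6206, 0.0305, 0.1489]
eef_rot: [[-0.001, -0.875, -0.484], [-0.001, -0.484, 0.875], [-1.0, 0.001, -0.0]]
wrist_force: [-0.2, 0.0, -0.5]
finger_gap: 0.088
```

```bash
python3 - <<'E'
from h import *
st()
rows(*tgt(-52,167,.034,147.3),8)
cap("top","t1",(240,100,440,270),3.5)
E
```

```text
t1.93 pos [0.6206 0.0305 0.1489] loc [-50.3 165.4] yawc 147.0 F [-0.2  0.  -0.5] gap 0.0880 xt [-0.001 -0.001 -1.   ] j [  -8.   34.   75.   -0.   71. -127.]
[14.4, -0.1, 0.3, -0.03, -0.0, -0.01]
[14.4, -0.1, 0.3, -0.03, -0.0, -0.01]
[14.4, -0.1, 0.3, -0.03, -0.0, -0.01]
[14.4, -0.1, 0.3, -0.03, -0.0, -0.01]
[14.4, -0.1, 0.3, -0.03, -0.0, -0.01]
[14.4, -0.1, 0.3, -0.03, -0.0, -0.01]
[14.4, -0.1, 0.3, -0.03, -0.0, -0.01]
[14.4, -0.1, 0.3, -0.03, -0.0, -0.01]
```

View pics/t1.png

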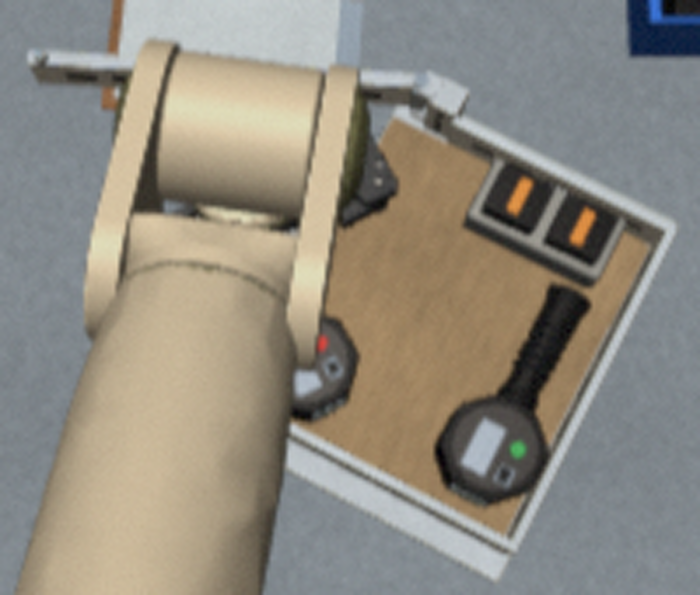

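The gripper sits above the handle and the forearm hides part of the view. I'll descend and check with the side camera.

Request:
{"name": "step_arm", "arguments": {"rows": [[14,0,0.3,0,0,0,1],[14,0,0.3,0,0,0,1],[14,0,0.3,0,0,0,1],[14,0,0.3,0,0,0,1],[14,0,0.3,0,0,0,1]]}}

```text
clock: 2.4
tool_pos: [0.6175, 0.0362, 0.08]
eef_rot: [[-0.0, -0.874, -0.485], [0.0, -0.485, 0.874], [-1.0, 0.0, 0.0]]
wrist_force: [-0.6, -0.7, 0.8]
finger_gap: 0.0882
```

```bash
python3 - <<'E'
from h import *
st()
cap("side","s2",(210,120,410,270),4)
E
```

```text
t2.40 pos [0.6175 0.0362 0.08  ] loc [-55.7 168.9] yawc 147.1 F [-0.6 -0.7  0.8] gap 0.0882 xt [-0.  0. -1.] j [  -7.   38.   79.    0.   63. -127.]
```

View pics/s2.png

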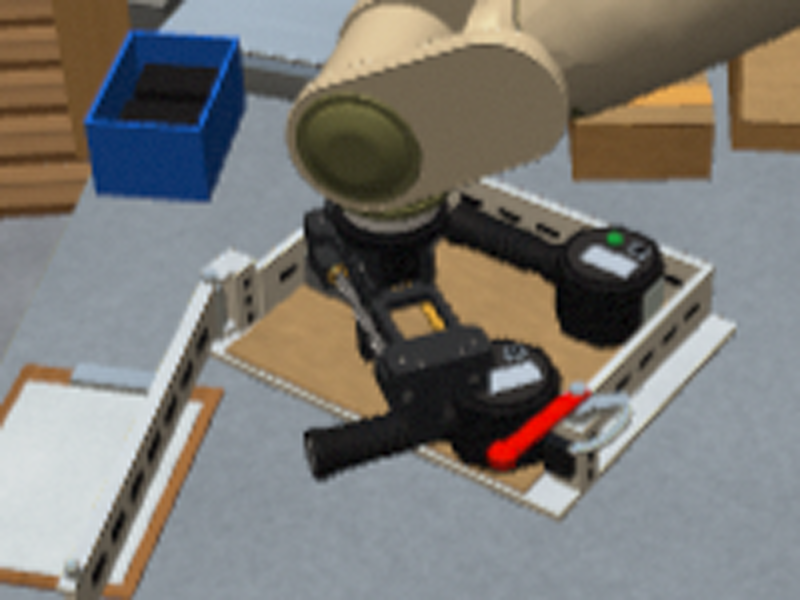

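The fingers straddle the handle and the body clears the head. I'll go down to about 34 mm.

Request:
{"name": "step_arm", "arguments": {"rows": [[12,0,-1,0,0,0,1],[12,0,-1,0,0,0,1],[12,0,-1,0,0,0,1],[10,0,0,0,0,0,1],[0,0,0,0,0,0,1]]}}

```text
clock: 2.87
tool_pos: [0.6185, 0.0327, 0.0321]
eef_rot: [[-0.004, -0.875, -0.485], [0.001, -0.485, 0.875], [-1.0, 0.003, 0.002]]
wrist_force: [0.0, -0.7, 0.2]
finger_gap: 0.0879
```

Request:
{"name": "step_arm", "arguments": {"rows": [[0,0,0,0,0,0,0],[0,0,0,0,0,0,-0.3],[0,0,0,0,0,0,-0.6],[0,0,0,0,0,0,-1],[0,0,0,0,0,0,-1]]}}

```text
clock: 3.28
tool_pos: [0.6199, 0.0325, 0.035]
eef_rot: [[0.001, -0.875, -0.485], [-0.0, -0.485, 0.875], [-1.0, -0.001, -0.0]]
wrist_force: [0.1, 0.0, -0.4]
finger_gap: 0.057
```

```bash
python3 - <<'E'
from h import *
st()
cap("side","s3",(210,120,410,270),4)
E
```

```text
t3.28 pos [0.6199 0.0325 0.035 ] loc [-51.9 166.8] yawc 147.1 F [ 0.1  0.  -0.4] gap 0.0570 xt [ 0.001 -0.    -1.   ] j [  -8.   42.   80.    0.   58. -127.]
```

View pics/s3.png

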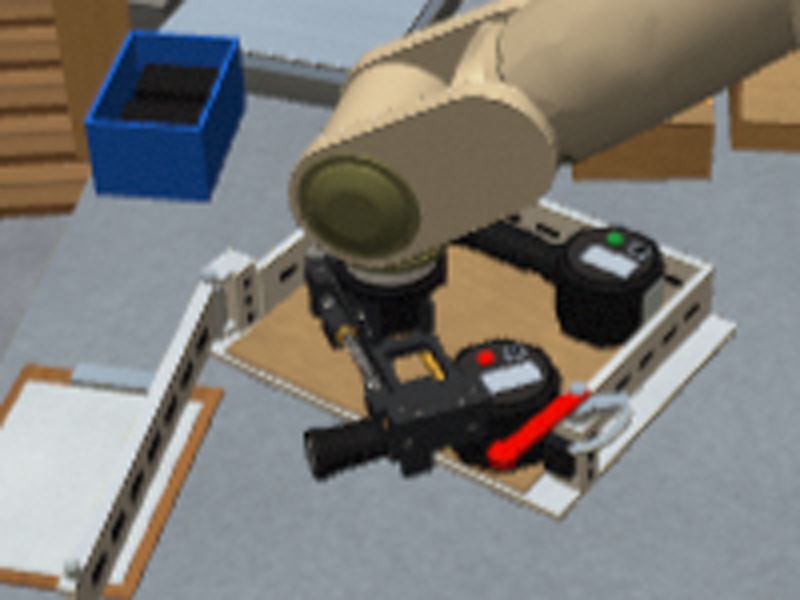

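The fingers are around the handle and still closing, so I'll keep closing.

Request:
{"name": "step_arm", "arguments": {"rows": [[0,0,0,0,0,0,-1],[0,0,0,0,0,0,-1],[0,0,0,0,0,0,-1],[0,0,0,0,0,0,-1],[0,0,0,0,0,0,-1]]}}

```text
clock: 3.75
tool_pos: [0.6196, 0.0328, 0.0345]
eef_rot: [[-0.0, -0.875, -0.485], [0.0, -0.485, 0.875], [-1.0, -0.0, 0.0]]
wrist_force: [0.0, 0.5, 1.1]
finger_gap: 0.0287
```

```bash
python3 - <<'E'
from h import *
st()
# path: grasp = head + 80*(cos,sin); head (-95,100)->(-90,58), angle 57.3->3
s=robot.get_state(); cur=(s["tool_pos"],s["eef_rot"]); g=loc(cur[0]); y0=np.degrees(np.arctan2(cur[1][1,2],cur[1][0,2])-A0)
h0=g-80*np.array([np.cos(np.radians(y0-90)),np.sin(np.radians(y0-90))]); h1=np.array([-90,58]); print(h0)
N=20
for i in range(1,N+1):
    f=i/N; h=h0+(h1-h0)*f; a=(y0-90)*(1-f)+4*f
    cur=rows(*tgt(*(h+80*np.array([np.cos(np.radians(a)),np.sin(np.radians(a))])),.035,a+90),1,cur)
E
```

```text
t3.75 pos [0.6196 0.0328 0.0345] loc [-52.2 166.9] yawc 147.1 F [0.  0.5 1.1] gap 0.0287 xt [-0.  0. -1.] j [  -8.   42.   80.    0.   58. -127.]
[-95.69866286  99.76622642]
[-0.5, 1.7, -5.1, 2.65, 0.02, 0.01]
[0.0, 1.6, -5.2, 2.65, 0.0, 0.0]
[0.0, 1.6, -5.2, 2.65, 0.0, 0.0]
[0.0, 1.5, -5.3, 2.65, 0.0, 0.0]
[0.0, 1.4, -5.4, 2.65, 0.0, 0.0]
[0.0, 1.3, -5.4, 2.65, 0.0, 0.0]
[0.0, 1.2, -5.5, 2.65, 0.0, 0.0]
[0.0, 1.2, -5.5, 2.65, 0.0, 0.0]
[0.0, 1.1, -5.6, 2.65, 0.0, 0.0]
[0.0, 1.0, -5.6, 2.65, 0.0, 0.0]
[0.0, 0.9, -5.6, 2.65, 0.0, 0.0]
[0.0, 0.8, -5.7, 2.65, 0.0, 0.0]
[0.0, 0.7, -5.7, 2.65, 0.0, 0.0]
[0.0, 0.6, -5.7, 2.65, 0.0, 0.0]
[0.0, 0.5, -5.8, 2.65, 0.0, 0.0]
[0.0, 0.4, -5.8, 2.65, 0.0, 0.0]
[0.0, 0.3, -5.8, 2.65, 0.0, 0.0]
[0.0, 0.2, -5.8, 2.65, 0.0, 0.0]
[0.0, 0.1, -5.8, 2.65, 0.0, 0.0]
[0.0, 0.0, -5.8, 2.65, 0.0, 0.0]
```

Request:
{"name": "step_arm", "arguments": {"rows": [[0,1.7,-5.1,2.6,0,0,-1],[0,1.6,-5.2,2.6,0,0,-1],[0,1.6,-5.2,2.6,0,0,-1],[0,1.5,-5.3,2.6,0,0,-1],[0,1.4,-5.4,2.6,0,0,-1]], "grip_force": 25}}

```text
clock: 4.17
tool_pos: [0.6233, 0.0058, 0.0345]
eef_rot: [[0.001, -0.962, -0.274], [0.001, -0.274, 0.962], [-1.0, -0.001, 0.001]]
wrist_force: [1.8, 3.7, 0.3]
finger_gap: 0.0289
```

```bash
python3 - <<'E'
from h import *
st()
cap("side","s4",(210,120,410,270),4)
E
```

```text
t4.17 pos [0.6233 0.0058 0.0345] loc [-36.3 144.9] yawc 134.0 F [1.8 3.7 0.3] gap 0.0289 xt [ 0.001  0.001 -1.   ] j [ -10.   42.   80.    0.   58. -116.]
```

View pics/s4.png

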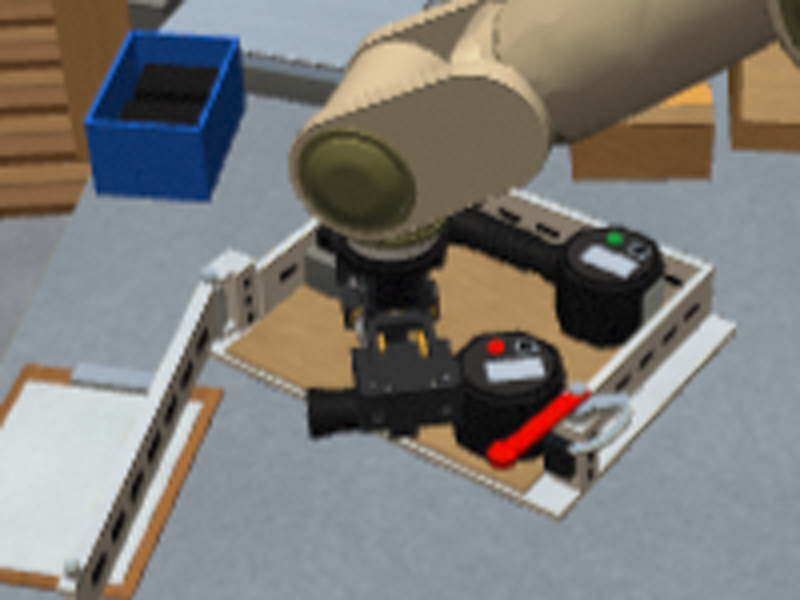

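The unit is swinging in flat with low forces. I'll continue.

Request:
{"name": "step_arm", "arguments": {"rows": [[0,1.3,-5.4,2.6,0,0,-1],[0,1.2,-5.5,2.6,0,0,-1],[0,1.2,-5.5,2.6,0,0,-1],[0,1.1,-5.6,2.6,0,0,-1],[0,1,-5.6,2.6,0,0,-1]]}}

```text
clock: 4.63
tool_pos: [0.6227, -0.0223, 0.0346]
eef_rot: [[0.001, -0.999, -0.051], [0.001, -0.051, 0.999], [-1.0, -0.001, 0.001]]
wrist_force: [2.5, 3.7, -0.2]
finger_gap: 0.0288
```

Request:
{"name": "step_arm", "arguments": {"rows": [[0,0.9,-5.6,2.6,0,0,-1],[0,0.8,-5.7,2.6,0,0,-1],[0,0.7,-5.7,2.6,0,0,-1],[0,0.6,-5.7,2.6,0,0,-1],[0,0.5,-5.8,2.6,0,0,-1]]}}

```text
clock: 5.05
tool_pos: [0.6181, -0.0506, 0.0346]
eef_rot: [[0.001, -0.985, 0.175], [0.001, 0.175, 0.985], [-1.0, -0.001, 0.001]]
wrist_force: [2.6, 4.3, -0.7]
finger_gap: 0.0289
```

```bash
python3 - <<'E'
from h import *
st()
cap("side","s5",(210,120,410,270),4)
E
```

```text
t5.05 pos [ 0.6181 -0.0506  0.0346] loc [-14.3  92.6] yawc 108.0 F [ 2.6  4.3 -0.7] gap 0.0289 xt [ 0.001  0.001 -1.   ] j [-16.  42.  80.   0.  58. -95.]
```

View pics/s5.png

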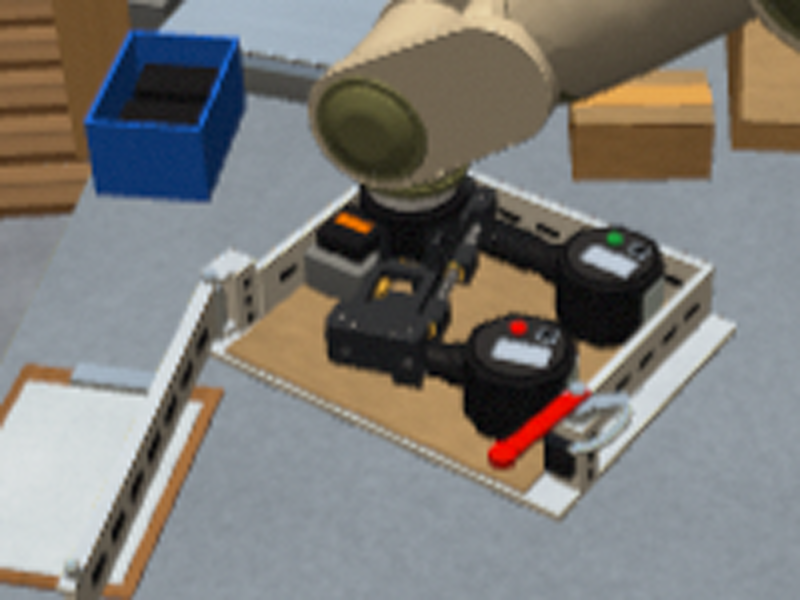

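Request:
{"name": "step_arm", "arguments": {"rows": [[0,0.4,-5.8,2.7,0,0,-1],[0,0.3,-5.8,2.7,0,0,-1],[0,0.2,-5.8,2.7,0,0,-1],[0,0.1,-5.8,2.7,0,0,-1],[0,0,-5.8,2.7,0,0,-1]]}}

```text
clock: 5.52
tool_pos: [0.6095, -0.0783, 0.0346]
eef_rot: [[0.001, -0.917, 0.399], [0.001, 0.399, 0.917], [-1.0, -0.0, 0.001]]
wrist_force: [1.7, 3.7, -0.5]
finger_gap: 0.0288
```

```bash
python3 - <<'E'
from h import *
st()
cap("side","s6",(210,120,410,270),4)
cap("top","t6",(240,100,440,270),3.5)
E
```

```text
t5.52 pos [ 0.6095 -0.0783  0.0346] loc [-8.9 64.2] yawc 94.6 F [ 1.7  3.7 -0.5] gap 0.0288 xt [ 0.001  0.001 -1.   ] j [-18.  41.  81.   0.  57. -85.]
```

View pics/s6.png

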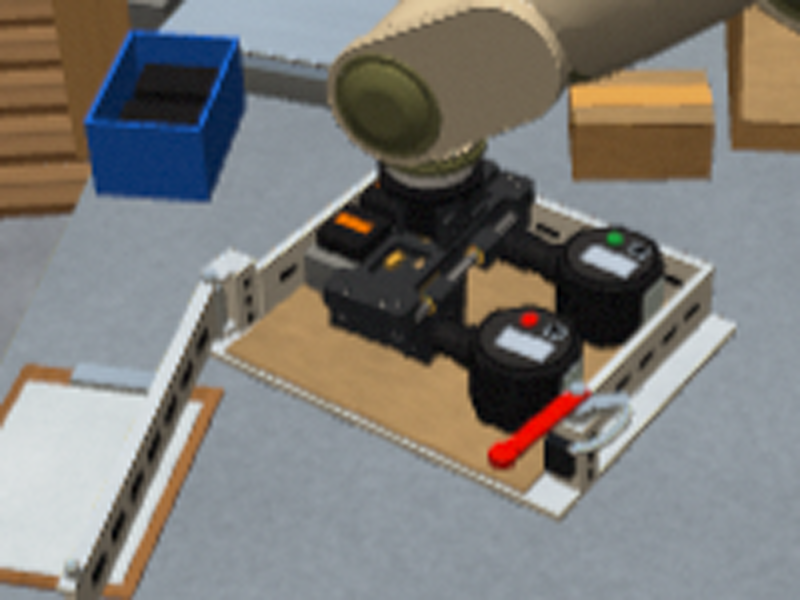

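View pics/t6.png

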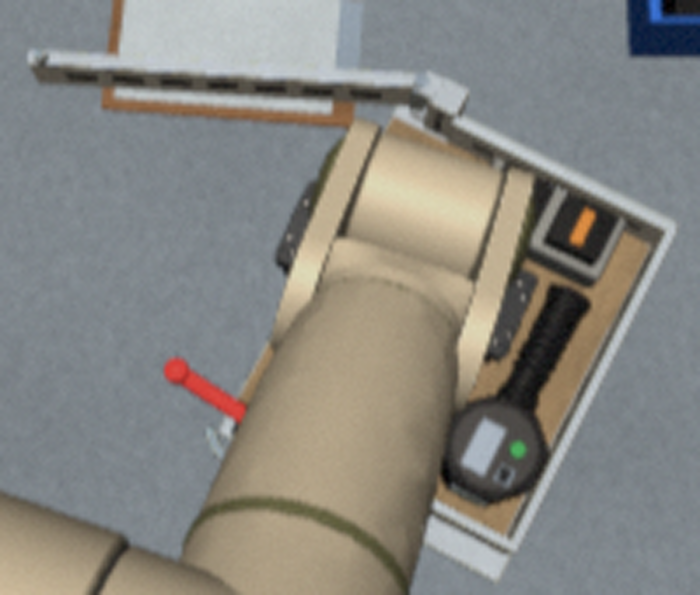

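```bash
python3 - <<'E'
from h import *
for u,v in [(526,345),(612,263)]:
    w=onz("side",210+u/4-.4,120+v/4-.4,.074); print(w,loc(w))
E
```

```text
[ 0.53647413 -0.04285946  0.074     ] [-89.9804822   61.06335354]
[ 0.48147551 -0.14792622  0.074     ] [-89.02485826 -57.52399205]
```

The head is at carrier (-90, 61) with the grip in line, so step 1 is met. I'll release and lift.

Request:
{"name": "step_arm", "arguments": {"rows": [[0,0,0,0,0,0,-0.3],[0,0,0,0,0,0,0],[0,0,0,0,0,0,0.2],[0,0,0,0,0,0,0.3],[0,0,0,0,0,0,0.3]]}}

```text
clock: 6.03
tool_pos: [0.6093, -0.0786, 0.0345]
eef_rot: [[-0.0, -0.917, 0.398], [-0.0, 0.398, 0.917], [-1.0, 0.0, -0.0]]
wrist_force: [0.2, 1.0, -1.3]
finger_gap: 0.0554
```

Request:
{"name": "step_arm", "arguments": {"rows": [[-5,0,0,0,0,0,0.3],[-15,0,0,0,0,0,0.3],[-25,0,0,0,0,0,0.3],[-30,0,0,0,0,0,0.3],[-30,0,0,0,0,0,0.3]]}}

```text
clock: 6.45
tool_pos: [0.609, -0.0786, 0.1409]
eef_rot: [[-0.001, -0.917, 0.398], [0.0, 0.398, 0.917], [-1.0, 0.001, -0.0]]
wrist_force: [0.5, 0.1, -0.4]
finger_gap: 0.0576
```

```bash
cat >> h.py <<'E'
def tilt(P,R,ang):
    from scipy.spatial.transform import Rotation as Ro
    return P,R@Ro.from_rotvec([0,0,-np.radians(ang)]).as_matrix()
E
python3 - <<'E'
from h import *
st()
cap("side","s7",(210,120,410,270),4)
print(tgt(122,296,.15,115)[0])
c=rows(*tgt(90,220,.2,115),8); print(); rows(*tilt(*tgt(122,296,.15,115),30),8,c)
E
```

```text
t6.45 pos [ 0.609  -0.0786  0.1409] loc [-9.2 63.7] yawc 94.6 F [ 0.5  0.1 -0.4] gap 0.0576 xt [-0.001  0.    -1.   ] j [-18.  34.  77.  -0.  69. -85.]
[0.83411099 0.06458007 0.15      ]
[-6.4, -13.7, 18.4, -2.55, -0.01, 0.07]
[-6.4, -14.5, 17.8, -2.55, -0.01, 0.07]
[-6.4, -15.2, 17.2, -2.55, -0.01, 0.07]
[-6.4, -16.0, 16.5, -2.55, -0.01, 0.07]
[-6.5, -16.7, 15.7, -2.55, -0.01, 0.07]
[-6.5, -17.4, 15.0, -2.55, -0.01, 0.07]
[-6.5, -18.0, 14.2, -2.55, -0.01, 0.07]
[-6.5, -18.6, 13.4, -2.55, -0.01, 0.07]

[6.3, -7.6, 6.9, -0.0, 0.0, -3.75]
[6.7, -7.2, 6.9, -0.0, 0.0, -3.75]
[7.2, -6.8, 6.9, -0.0, 0.0, -3.75]
[7.6, -6.3, 6.9, -0.0, 0.0, -3.75]
[8.0, -5.8, 6.9, -0.0, 0.0, -3.75]
[8.4, -5.2, 6.9, -0.0, 0.0, -3.75]
[8.7, -4.7, 6.9, -0.0, 0.0, -3.75]
[9.0, -4.1, 6.9, -0.0, 0.0, -3.75]
```

View pics/s7.png

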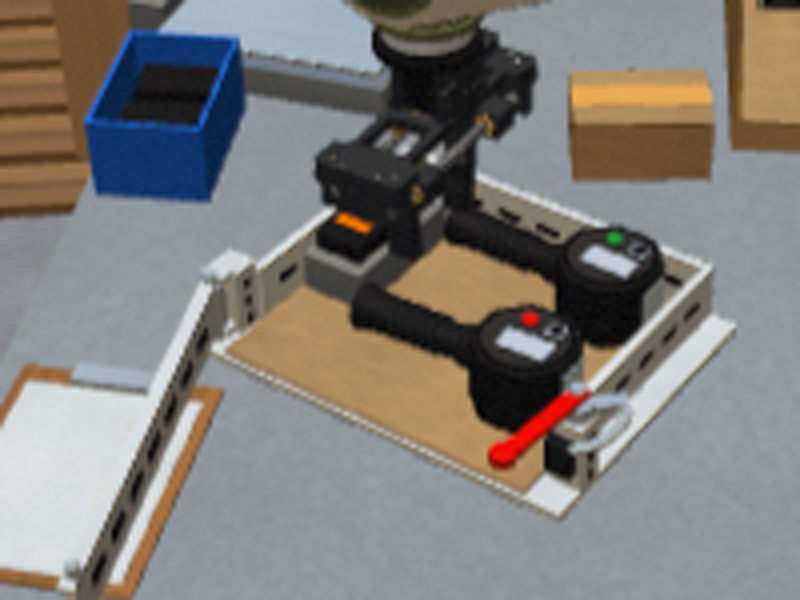

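The unit lies flat inside with its grip along the front. The grip end is at about (370,305) in the crop, clear of the charger. Now to the gate.

Request:
{"name": "step_arm", "arguments": {"rows": [[-6.4,-13.7,18.4,-2.5,0,0,-1],[-6.4,-14.5,17.8,-2.5,0,0,-1],[-6.4,-15.2,17.2,-2.5,0,0,-1],[-6.4,-16,16.5,-2.5,0,0,-1],[-6.5,-16.7,15.7,-2.5,0,0,-1]]}}

```text
clock: 6.92
tool_pos: [0.7095, -0.0208, 0.1723]
eef_rot: [[0.0, -0.982, 0.188], [-0.0, 0.188, 0.982], [-1.0, -0.0, -0.0]]
wrist_force: [-0.8, -0.4, -0.8]
finger_gap: 0.0259
```

Request:
{"name": "step_arm", "arguments": {"rows": [[-6.5,-17.4,15,-2.5,0,0,-1],[-6.5,-18,14.2,-2.5,0,0,-1],[-6.5,-18.6,13.4,-2.5,0,0,-1]]}}

```text
clock: 7.17
tool_pos: [0.7691, 0.0134, 0.1919]
eef_rot: [[0.0, -0.998, 0.058], [-0.0, 0.058, 0.998], [-1.0, -0.0, -0.0]]
wrist_force: [-0.3, -0.7, 0.7]
finger_gap: 0.0062
```

Request:
{"name": "step_arm", "arguments": {"rows": [[0,0,0,0,0,-3.7,-1],[0,0,0,0,0,-3.7,-1],[0,0,0,0,0,-3.7,-1],[0,0,0,0,0,-3.7,-1]]}}

```text
clock: 7.5
tool_pos: [0.7686, 0.0128, 0.191]
eef_rot: [[0.258, -0.964, 0.06], [-0.016, 0.058, 0.998], [-0.966, -0.258, -0.0]]
wrist_force: [-0.1, -0.4, 0.6]
finger_gap: 0.0006
```

Request:
{"name": "step_arm", "arguments": {"rows": [[0,0,0,0,0,-3.7,-1],[0,0,0,0,0,-3.7,-1],[0,0,0,0,0,-3.7,-1],[0,0,0,0,0,-3.7,-1]]}}

```text
clock: 7.83
tool_pos: [0.7684, 0.0126, 0.1918]
eef_rot: [[0.496, -0.866, 0.061], [-0.03, 0.052, 0.998], [-0.868, -0.497, -0.0]]
wrist_force: [0.7, -0.4, -0.1]
finger_gap: 0.0003
```

```bash
python3 - <<'E'
from h import *
st()
c=rows(*tilt(*tgt(122,296,.15,115),30),6)
E
```

```text
t7.83 pos [0.7684 0.0126 0.1918] loc [ 88.5 219.2] yawc 114.6 F [ 0.7 -0.4 -0.1] gap 0.0003 xt [ 0.496 -0.03  -0.868] j [ -9.  37.  69.   4.  45. -97.]
[11.2, -5.6, 9.3, -0.05, -0.04, -0.03]
[11.2, -5.6, 9.3, -0.05, -0.04, -0.03]
[11.2, -5.6, 9.3, -0.05, -0.04, -0.03]
[11.2, -5.6, 9.3, -0.05, -0.04, -0.03]
[11.3, -5.6, 9.3, -0.05, -0.04, -0.03]
[11.3, -5.6, 9.2, -0.05, -0.04, -0.03]
```

Request:
{"name": "step_arm", "arguments": {"rows": [[11.2,-5.6,9.3,0,0,0,-1],[11.2,-5.6,9.3,0,0,0,-1],[11.2,-5.6,9.3,0,0,0,-1],[11.2,-5.6,9.3,0,0,0,-1],[11.2,-5.6,9.3,0,0,0,-1]]}}

```text
clock: 8.25
tool_pos: [0.8237, 0.0563, 0.1561]
eef_rot: [[0.493, -0.868, 0.061], [-0.03, 0.053, 0.998], [-0.869, -0.494, -0.0]]
wrist_force: [-0.2, 0.7, 0.1]
finger_gap: 0.0008
```

Request:
{"name": "step_arm", "arguments": {"rows": [[11.2,-5.6,9.3,0,0,0,-1],[0,0,0,0,0,0,-1]]}}

```text
clock: 8.42
tool_pos: [0.8344, 0.0661, 0.147]
eef_rot: [[0.491, -0.869, 0.059], [-0.029, 0.052, 0.998], [-0.871, -0.492, 0.0]]
wrist_force: [-1.1, 0.9, 0.1]
finger_gap: 0.0002
```

```bash
python3 - <<'E'
from h import *
st()
cap("side","s8",(180,100,380,250),4)
cap("top","t8",(240,60,440,230),3.5)
c=rows(*tilt(*tgt(122,296,.045,115),30),8)
E
```

```text
t8.42 pos [0.8344 0.0661 0.147 ] loc [121.6 297.5] yawc 114.7 F [-1.1  0.9  0.1] gap 0.0002 xt [ 0.491 -0.029 -0.871] j [ -3.  49.  55.   0.  47. -90.]
[11.3, 6.4, 0.0, -0.04, -0.02, -0.05]
[11.3, 6.4, 0.0, -0.04, -0.02, -0.05]
[11.3, 6.4, 0.0, -0.04, -0.02, -0.05]
[11.3, 6.4, 0.0, -0.04, -0.02, -0.05]
[11.3, 6.4, 0.0, -0.04, -0.02, -0.05]
[11.3, 6.4, 0.0, -0.04, -0.02, -0.05]
[11.3, 6.5, 0.0, -0.04, -0.02, -0.05]
[11.3, 6.5, 0.0, -0.04, -0.02, -0.05]
```

View pics/s8.png

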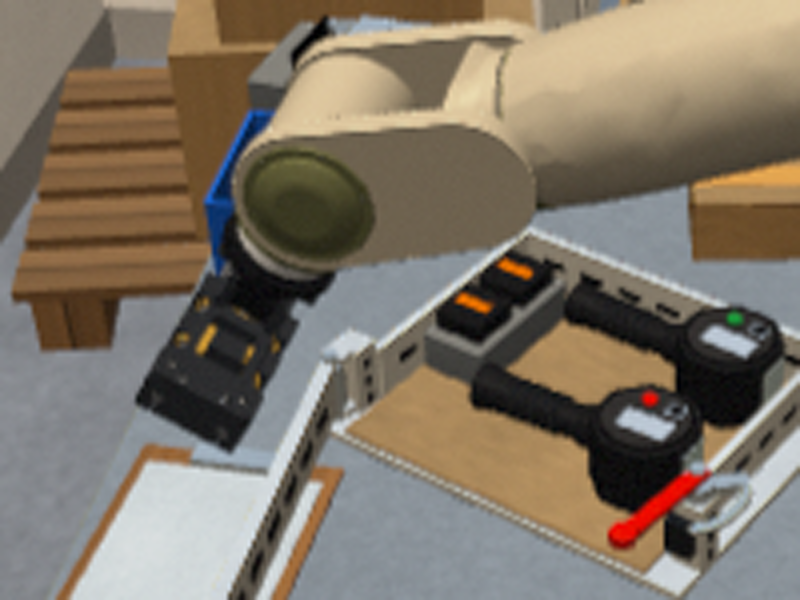

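View pics/t8.png

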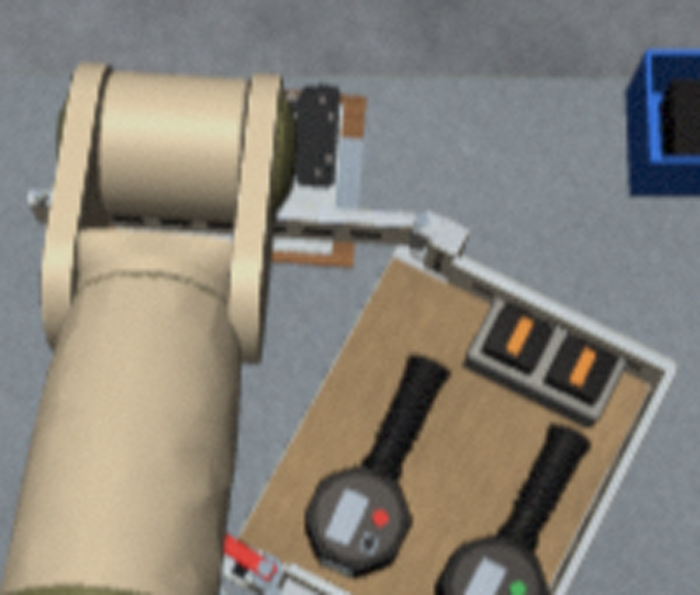

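The tilted pose is reachable, and the unit lies along the front. I'll descend outside the gate.

Request:
{"name": "step_arm", "arguments": {"rows": [[11.3,6.4,0,0,0,0,-1],[11.3,6.4,0,0,0,0,-1],[11.3,6.4,0,0,0,0,-1],[11.3,6.4,0,0,0,0,-1]]}}

```text
clock: 8.85
tool_pos: [0.8337, 0.0641, 0.0954]
eef_rot: [[0.492, -0.869, 0.061], [-0.03, 0.053, 0.998], [-0.87, -0.493, -0.0]]
wrist_force: [-0.6, 0.4, -0.9]
finger_gap: 0.0004
```

Request:
{"name": "step_arm", "arguments": {"rows": [[11.3,6.4,0,0,0,0,-1],[11.3,6.4,0,0,0,0,-1],[11.3,6.4,0,0,0,0,-1],[8,4.5,0,0,0,0,-1],[0,0,0,0,0,0,-1]]}}

```text
clock: 9.27
tool_pos: [0.8333, 0.0646, 0.0458]
eef_rot: [[0.489, -0.87, 0.061], [-0.03, 0.053, 0.998], [-0.872, -0.49, -0.0]]
wrist_force: [-0.7, 0.6, -0.5]
finger_gap: 0.0002
```

```bash
python3 - <<'E'
from h import *
st()
cap("side","s9",(180,100,380,250),4)
s=robot.get_state(); cur=(s["tool_pos"],s["eef_rot"])
# arc about hinge: rel angle
g=loc(cur[0])-[157,125]; a=np.degrees(np.arctan2(g[1],-g[0])); r=np.hypot(*g); print("a,r",a,r)
n=16
for i in range(1,n+1):
    aa=a-40*i/n; P=np.array([157-r*np.cos(np.radians(aa)),125+r*np.sin(np.radians(aa))])
    cur=rows(*tilt(*tgt(*P,.048,115-8*i/n),30-25*i/n),1,cur)
E
```

```text
t9.27 pos [0.8333 0.0646 0.0458] loc [121.3 295.6] yawc 114.6 F [-0.7  0.6 -0.5] gap 0.0002 xt [ 0.489 -0.03  -0.872] j [ -4.  54.  59.   0.  37. -90.]
a,r 78.37378612383924 174.484891082599
[-4.0, 6.3, 1.5, 0.09, 0.05, 1.05]
[-3.6, 6.6, 1.2, 0.44, 0.23, 1.56]
[-3.4, 6.8, 0.8, 0.45, 0.22, 1.56]
[-3.3, 6.9, 0.4, 0.45, 0.21, 1.56]
[-3.1, 7.0, 0.0, 0.46, 0.2, 1.56]
[-2.9, 7.0, -0.4, 0.47, 0.18, 1.56]
[-2.7, 7.1, -0.8, 0.47, 0.17, 1.56]
[-2.5, 7.1, -1.2, 0.47, 0.16, 1.56]
[-2.2, 7.1, -1.6, 0.48, 0.14, 1.56]
[-2.0, 7.1, -2.0, 0.48, 0.13, 1.56]
[-1.8, 7.0, -2.3, 0.49, 0.12, 1.56]
[-1.6, 6.9, -2.7, 0.49, 0.1, 1.56]
[-1.4, 6.8, -3.1, 0.49, 0.09, 1.56]
[-1.1, 6.7, -3.4, 0.49, 0.08, 1.56]
[-0.9, 6.5, -3.8, 0.5, 0.06, 1.56]
[-0.7, 6.4, -4.1, 0.5, 0.05, 1.56]
```

View pics/s9.png

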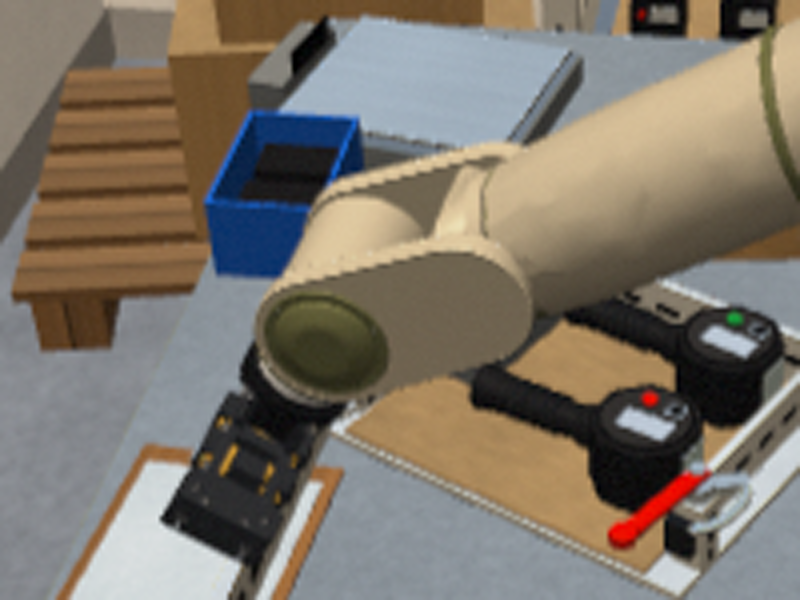

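Request:
{"name": "step_arm", "arguments": {"rows": [[-4,6.3,1.5,0,0,1,-1],[-3.6,6.6,1.2,0.4,0.2,1.5,-1],[-3.4,6.8,0.8,0.4,0.2,1.5,-1],[-3.3,6.9,0.4,0.4,0.2,1.5,-1],[-3.1,7,0,0.4,0.2,1.5,-1]]}}

```text
clock: 9.73
tool_pos: [0.7971, 0.0711, 0.0515]
eef_rot: [[0.384, -0.919, 0.092], [-0.036, 0.085, 0.996], [-0.923, -0.386, -0.001]]
wrist_force: [1.8, -0.4, 0.3]
finger_gap: 0.0007
```

Request:
{"name": "step_arm", "arguments": {"rows": [[-2.9,7,-0.4,0.5,0.2,1.5,-1],[-2.7,7.1,-0.8,0.5,0.2,1.5,-1],[-2.5,7.1,-1.2,0.5,0.2,1.5,-1],[-2.2,7.1,-1.6,0.5,0.1,1.5,-1],[-2,7.1,-2,0.5,0.1,1.5,-1]]}}

```text
clock: 10.15
tool_pos: [0.7592, 0.0693, 0.0512]
eef_rot: [[0.26, -0.956, 0.138], [-0.036, 0.133, 0.99], [-0.965, -0.262, 0.0]]
wrist_force: [2.0, -0.8, 0.6]
finger_gap: 0.0004
```

```bash
python3 - <<'E'
from h import *
st()
cap("side","s10",(180,100,380,250),4)
s=robot.get_state(); cur=(s["tool_pos"],s["eef_rot"])
g=loc(cur[0])-[157,125]; a=np.degrees(np.arctan2(g[1],-g[0])); r=np.hypot(*g); print("a,r",a,r)
n=10
for i in range(1,n+1):
    aa=a-30*i/n; P=np.array([157-r*np.cos(np.radians(aa)),125+r*np.sin(np.radians(aa))])
    cur=rows(*tilt(*tgt(*P,.046,110),14-9*i/n),1,cur)
E
```

```text
t10.15 pos [0.7592 0.0693 0.0512] loc [ 53.7 264.9] yawc 110.2 F [ 2.  -0.8  0.6] gap 0.0004 xt [ 0.26  -0.036 -0.965] j [ -3.  50.  62.  -2.  52. -84.]
a,r 53.31782735366968 173.78882535061945
[2.8, 9.7, -2.8, 0.12, 0.06, 1.98]
[-1.9, 8.3, -3.3, 0.0, 0.0, 0.9]
[-1.8, 8.1, -3.7, -0.0, 0.0, 0.9]
[-1.6, 7.9, -4.2, 0.0, 0.0, 0.9]
[-1.4, 7.7, -4.6, -0.0, -0.0, 0.9]
[-1.3, 7.5, -5.0, 0.0, -0.0, 0.9]
[-1.1, 7.3, -5.4, 0.0, 0.0, 0.9]
[-0.9, 7.0, -5.7, -0.0, 0.0, 0.9]
[-0.8, 6.7, -6.1, -0.0, -0.0, 0.9]
[-0.7, 6.4, -6.5, 0.0, -0.0, 0.9]
```

View pics/s10.png

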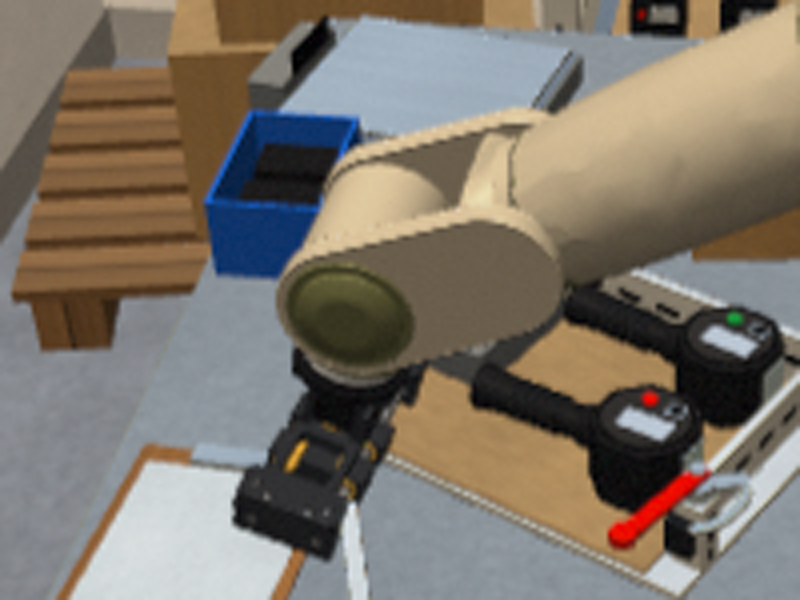

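The gate is following at 2 N. I'll continue.

Request:
{"name": "step_arm", "arguments": {"rows": [[0,8.5,-2.8,0,0,1.5,-1],[-1,8.3,-3.3,0,0,0.9,-1],[-1,8.1,-3.7,0,0,0.9,-1],[-1,7.9,-4.2,0,0,0.9,-1],[-1,7.7,-4.6,0,0,0.9,-1]]}}

```text
clock: 10.62
tool_pos: [0.7155, 0.0561, 0.0441]
eef_rot: [[0.171, -0.976, 0.137], [-0.023, 0.135, 0.991], [-0.985, -0.172, 0.0]]
wrist_force: [2.4, 0.5, 1.8]
finger_gap: 0.0008
```

Request:
{"name": "step_arm", "arguments": {"rows": [[-1,7.5,-5,0,0,0.9,-1],[-1,7.3,-5.4,0,0,0.9,-1],[-0.9,7,-5.7,0,0,0.9,-1],[-0.8,6.7,-6.1,0,0,0.9,-1],[-0.7,6.4,-6.5,0,0,0.9,-1]]}}

```text
clock: 11.03
tool_pos: [0.6767, 0.0324, 0.0432]
eef_rot: [[0.093, -0.986, 0.137], [-0.012, 0.137, 0.991], [-0.996, -0.094, 0.001]]
wrist_force: [1.7, 0.4, -0.8]
finger_gap: 0.0006
```

```bash
python3 - <<'E'
from h import *
st()
cap("side","s11",(180,100,380,250),4)
s=robot.get_state(); cur=(s["tool_pos"],s["eef_rot"])
g=loc(cur[0])-[157,125]; a=np.degrees(np.arctan2(g[1],-g[0])); r=np.hypot(*g); print("a,r",a,r)
E
```

```text
t11.03 pos [0.6767 0.0324 0.0432] loc [ -1.7 193.5] yawc 110.2 F [ 1.7  0.4 -0.8] gap 0.0006 xt [ 0.093 -0.012 -0.996] j [ -7.  45.  73.  -0.  57. -89.]
a,r 22.913549265466415 172.48620106535677
```

View pics/s11.png

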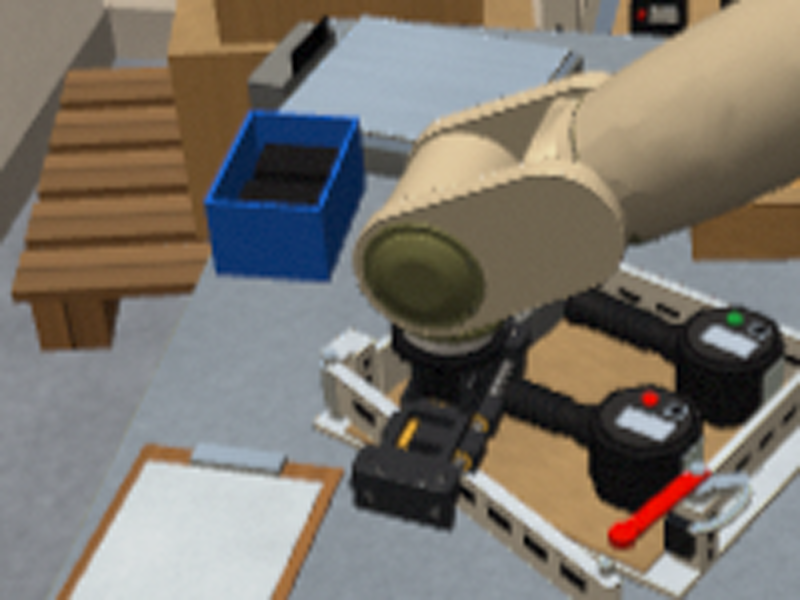

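The gate is about 15° open. I'll back off, shift toward its free end, and push it shut from there.

```bash
python3 - <<'E'
from h import *
c=rows(*tgt(3,218,.043,104),3); print(); c=rows(*tgt(-70,226,.043,92),5,c); print(); rows(*tgt(-70,196,.043,92),5,c)
E
```

```text
[0.5, -4.5, 7.5, 2.05, 0.1, 1.76]
[0.3, -4.2, 7.7, 2.05, 0.1, 1.76]
[0.2, -3.9, 7.8, 2.05, 0.1, 1.76]

[0.0, 13.8, 5.1, 2.4, 0.0, 0.0]
[0.0, 14.0, 4.5, 2.4, 0.0, 0.0]
[0.0, 14.2, 3.9, 2.4, 0.0, 0.0]
[0.0, 14.3, 3.3, 2.4, 0.0, 0.0]
[0.0, 14.4, 2.7, 2.4, 0.0, 0.0]

[0.0, 0.2, -6.0, 0.0, 0.0, 0.0]
[0.0, 0.2, -6.0, 0.0, 0.0, 0.0]
[0.0, 0.2, -6.0, 0.0, 0.0, 0.0]
[0.0, 0.2, -6.0, 0.0, 0.0, 0.0]
[0.0, 0.2, -6.0, 0.0, 0.0, 0.0]
```

Request:
{"name": "step_arm", "arguments": {"rows": [[0.5,-4.5,7.5,2,0,1.7,-1],[0.3,-4.2,7.7,2,0,1.7,-1],[0.2,-3.9,7.8,2,0,1.7,-1]]}}

```text
clock: 11.33
tool_pos: [0.6935, 0.0533, 0.0431]
eef_rot: [[0.005, -0.97, 0.242], [0.004, 0.242, 0.97], [-1.0, -0.003, 0.005]]
wrist_force: [0.2, 0.5, 0.2]
finger_gap: 0.0008
```

Request:
{"name": "step_arm", "arguments": {"rows": [[0,13.8,5,2.4,0,0,-1],[0,14,4.5,2.4,0,0,-1],[0,14.2,4,2.4,0,0,-1],[0,14.3,3.3,2.4,0,0,-1],[0,14.4,2.7,2.4,0,0,-1]]}}

```text
clock: 11.75
tool_pos: [0.6319, 0.0947, 0.0426]
eef_rot: [[0.006, -0.899, 0.439], [0.004, 0.439, 0.899], [-1.0, -0.004, 0.006]]
wrist_force: [-1.0, -0.3, -0.3]
finger_gap: 0.0004
```

```bash
python3 - <<'E'
from h import *
st()
cap("side","s12",(210,120,410,270),4)
E
```

```text
t11.75 pos [0.6319 0.0947 0.0426] loc [-70.5 227.3] yawc 92.1 F [-1.  -0.3 -0.3] gap 0.0004 xt [ 0.006  0.004 -1.   ] j [ -2.  43.  76.   0.  60. -66.]
```

View pics/s12.png

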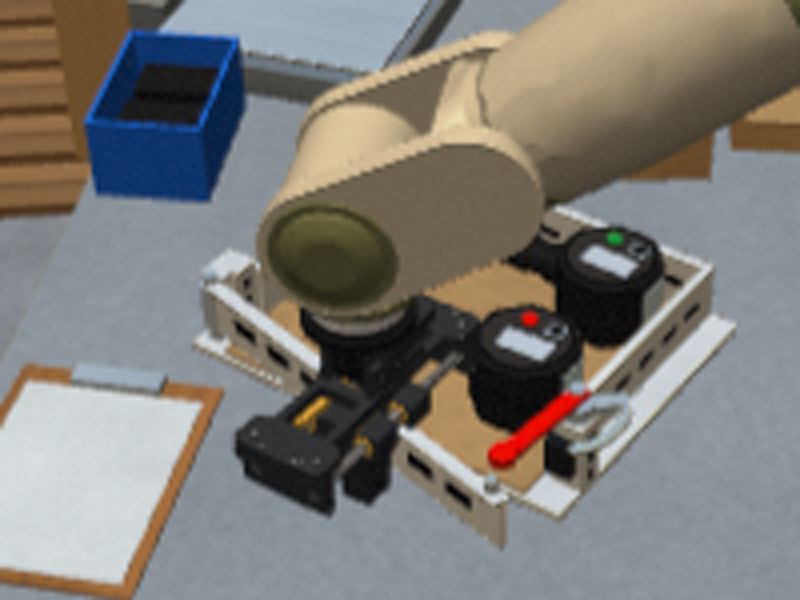

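Request:
{"name": "step_arm", "arguments": {"rows": [[0,0,-6,0,0,0,-1],[0,0,-6,0,0,0,-1],[0,0,-6,0,0,0,-1],[0,0,-5,0,0,0,-1],[0,0,-5,0,0,0,-1]]}}

```text
clock: 12.22
tool_pos: [0.621, 0.0683, 0.0427]
eef_rot: [[0.008, -0.899, 0.437], [0.004, 0.437, 0.899], [-1.0, -0.005, 0.007]]
wrist_force: [-0.1, 1.4, -0.5]
finger_gap: 0.0004
```

Request:
{"name": "step_arm", "arguments": {"rows": [[0,0,-4,0,0,0,-1],[0,0,-4,0,0,0,-1],[0,0,-4,0,0,0,-1],[0,0,-4,0,0,0,-1]]}}

```text
clock: 12.55
tool_pos: [0.6138, 0.0546, 0.0427]
eef_rot: [[0.008, -0.9, 0.437], [0.004, 0.437, 0.9], [-1.0, -0.005, 0.007]]
wrist_force: [-0.2, 1.1, 0.4]
finger_gap: 0.0003
```

```bash
python3 - <<'E'
from h import *
st()
cap("side","s13",(210,120,410,270),4)
E
```

```text
t12.55 pos [0.6138 0.0546 0.0427] loc [-67.6 183.4] yawc 92.2 F [-0.2  1.1  0.4] gap 0.0003 xt [ 0.008  0.004 -1.   ] j [ -6.  41.  81.   0.  58. -70.]
```

View pics/s13.png

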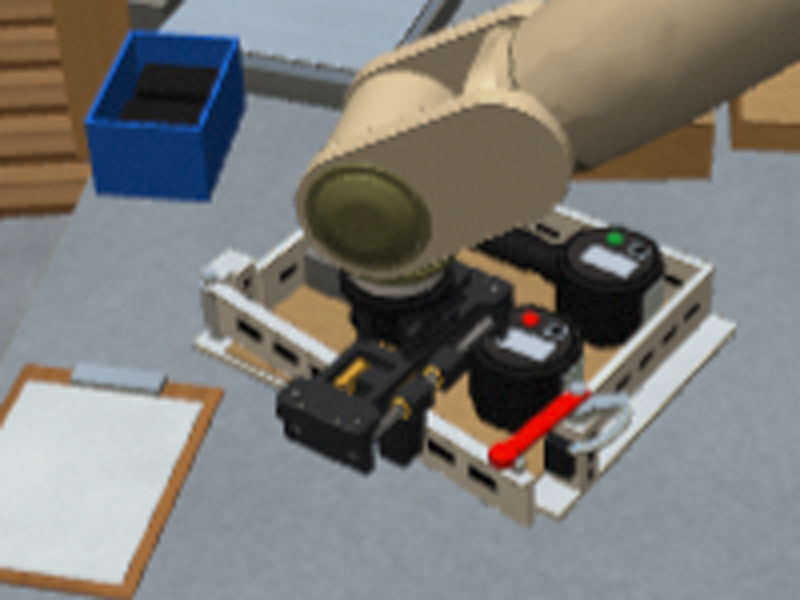

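The stud passes under the lever without moving it. I'll continue.

Request:
{"name": "step_arm", "arguments": {"rows": [[0,0,-4,0,0,0,-1],[0,0,-4,0,0,0,-1],[0,0,-4,0,0,0,-1],[0,0,-4,0,0,0,-1],[0,0,-4,0,0,0,-1]]}}

```text
clock: 13.02
tool_pos: [0.605, 0.0366, 0.0425]
eef_rot: [[0.008, -0.9, 0.437], [0.004, 0.437, 0.9], [-1.0, -0.005, 0.007]]
wrist_force: [-0.6, 1.1, -0.1]
finger_gap: 0.0005
```

Request:
{"name": "step_arm", "arguments": {"rows": [[0,0,-3,0,0,0,-1],[0,0,-2,0,0,0,-1],[0,0,-2,0,0,0,-1]]}}

```text
clock: 13.27
tool_pos: [0.6021, 0.0304, 0.0425]
eef_rot: [[0.008, -0.9, 0.437], [0.004, 0.437, 0.9], [-1.0, -0.005, 0.007]]
wrist_force: [-0.6, 1.6, 0.3]
finger_gap: 0.0006
```

```bash
python3 - <<'E'
from h import *
st()
cap("side","s14",(210,120,410,270),4)
E
```

```text
t13.27 pos [0.6021 0.0304 0.0425] loc [-66.6 156.6] yawc 92.2 F [-0.6  1.6  0.3] gap 0.0006 xt [ 0.008  0.004 -1.   ] j [ -8.  39.  84.   0.  56. -73.]
```

View pics/s14.png

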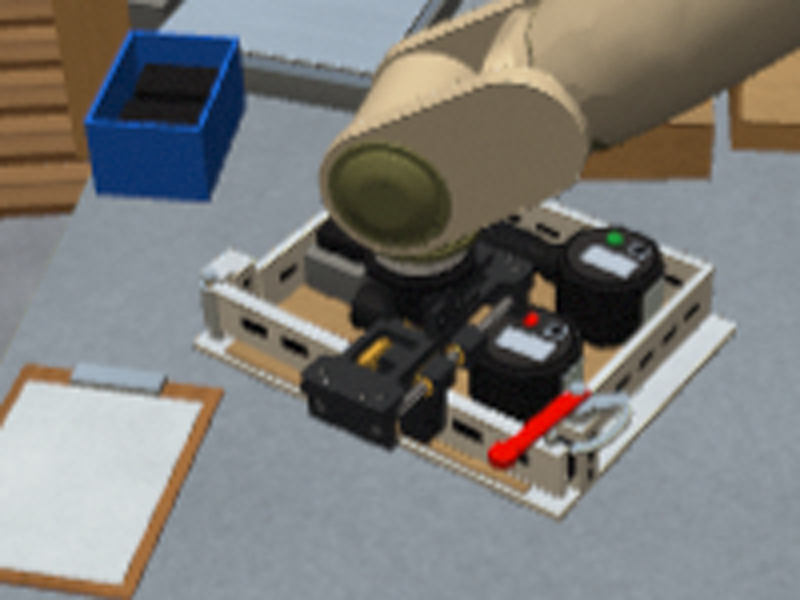

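Request:
{"name": "step_arm", "arguments": {"rows": [[0,0,-1.5,0,0,0,-1],[0,0,-1.5,0,0,0,-1],[0,0,-1.5,0,0,0,-1]]}}

```text
clock: 13.57
tool_pos: [0.6003, 0.0271, 0.0425]
eef_rot: [[0.008, -0.9, 0.437], [0.005, 0.437, 0.9], [-1.0, -0.005, 0.008]]
wrist_force: [1.9, 6.8, -0.5]
finger_gap: 0.0005
```

Request:
{"name": "step_arm", "arguments": {"rows": [[0,0,-1,0,0,0,-1],[0,0,-1,0,0,0,-1],[0,0,-1,0,0,0,-1]]}}

```text
clock: 13.82
tool_pos: [0.5993, 0.0253, 0.0425]
eef_rot: [[0.009, -0.9, 0.437], [0.006, 0.437, 0.899], [-1.0, -0.006, 0.01]]
wrist_force: [4.3, 11.7, -0.6]
finger_gap: 0.0008
```

Request:
{"name": "step_arm", "arguments": {"rows": [[0,0,-0.6,0,0,0,-1],[0,0,0,0,0,0,-1],[0,0,0,0,0,0,-1]]}}

```text
clock: 14.07
tool_pos: [0.5992, 0.0252, 0.0426]
eef_rot: [[0.01, -0.9, 0.437], [0.007, 0.437, 0.9], [-1.0, -0.006, 0.01]]
wrist_force: [4.3, 12.6, -1.3]
finger_gap: 0.0005
```

```bash
python3 - <<'E'
from h import *
st()
cap("side","s15",(260,140,410,250),5)
E
```

```text
t14.07 pos [0.5992 0.0252 0.0426] loc [-66.7 150.6] yawc 92.2 F [ 4.3 12.6 -1.3] gap 0.0005 xt [ 0.01   0.007 -1.   ] j [ -9.  39.  85.   1.  56. -73.]
```

View pics/s15.png

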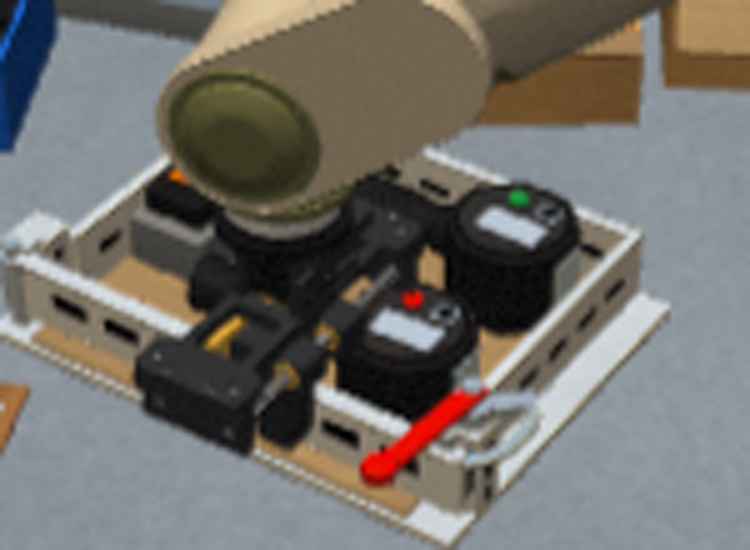

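The gate is seated, with 13 N at the contact and no further travel. I'll back off, lift, and go to the outer side of the lever.

```bash
cat >> h.py <<'E'
def cam(c,off,rad=68,z=.082):
    l=np.array([np.sin(c),np.cos(c)]);t=np.array([-np.cos(c),np.sin(c)])
    return tgt(*(np.array([-157,100])+rad*l+off*t),z,90-np.degrees(c))
E
python3 - <<'E'
from h import *
c=rows(*tgt(-66.7,165,.043,90),2); print(); c=rows(*tgt(-66.7,170,.125,90),4,c); print(); 
P,R=cam(.056,36,z=.125);c=rows(P,R,6,c); print()
c=rows(*cam(.056,36),3,c)
E
```

```text
[-0.2, -0.3, 7.2, 1.1, 0.3, 0.16]
[-0.2, -0.1, 7.2, 1.1, 0.3, 0.16]

[-20.5, -0.0, 1.3, 0.0, 0.0, 0.0]
[-20.5, -0.0, 1.3, 0.0, 0.0, 0.0]
[-20.5, 0.0, 1.2, 0.0, 0.0, 0.0]
[-20.5, 0.0, 1.2, 0.0, 0.0, 0.0]

[0.0, 20.4, -0.0, 0.53, 0.0, 0.0]
[0.0, 20.4, -0.2, 0.53, 0.0, 0.0]
[0.0, 20.4, -0.4, 0.53, 0.0, 0.0]
[0.0, 20.4, -0.6, 0.53, 0.0, 0.0]
[0.0, 20.4, -0.8, 0.53, 0.0, 0.0]
[0.0, 20.4, -1.0, 0.53, 0.0, 0.0]

[14.3, 0.0, 0.0, 0.0, 0.0, 0.0]
[14.3, 0.0, 0.0, 0.0, 0.0, 0.0]
[14.3, 0.0, 0.0, 0.0, 0.0, 0.0]
```

Request:
{"name": "step_arm", "arguments": {"rows": [[0,0,7.2,1,0.3,0.2,-1],[0,0,7.2,1,0.3,0.2,-1],[-20,0,1.2,0,0,0,-1],[-21,0,1.2,0,0,0,-1],[-21,0,1.2,0,0,0,-1]]}}

```text
clock: 14.53
tool_pos: [0.6068, 0.0395, 0.105]
eef_rot: [[-0.004, -0.884, 0.467], [-0.003, 0.467, 0.884], [-1.0, 0.002, -0.004]]
wrist_force: [0.4, -0.2, 1.2]
finger_gap: 0.0009
```

Request:
{"name": "step_arm", "arguments": {"rows": [[-21,0,1.2,0,0,0,-1],[0,10,0,0.5,0,0,-1],[0,20,0,0.5,0,0,-1],[0,20,0,0.5,0,0,-1]]}}

```text
clock: 14.87
tool_pos: [0.5632, 0.0643, 0.1257]
eef_rot: [[-0.003, -0.871, 0.492], [-0.003, 0.492, 0.871], [-1.0, 0.001, -0.004]]
wrist_force: [0.7, 0.3, -0.9]
finger_gap: 0.0005
```

Request:
{"name": "step_arm", "arguments": {"rows": [[0,20,0,0.5,0,0,-1],[0,20,-1,0.5,0,0,-1],[0,20,-1,0.5,0,0,-1],[0,12,-1,0,0,0,-1],[0,0,0,0,0,0,-1]]}}

```text
clock: 15.28
tool_pos: [0.4982, 0.0987, 0.1259]
eef_rot: [[-0.004, -0.859, 0.512], [-0.002, 0.512, 0.859], [-1.0, 0.002, -0.004]]
wrist_force: [-0.1, 0.9, -0.5]
finger_gap: 0.0006
```

```bash
python3 - <<'E'
from h import *
st()
cap("side","s16",(260,140,410,250),5)
cap("top","t16",(240,100,440,270),3.5)
c=rows(*cam(.056,36),3)
E
```

```text
t15.28 pos [0.4982 0.0987 0.1259] loc [-190.4  167.9] yawc 87.3 F [-0.1  0.9 -0.5] gap 0.0006 xt [-0.004 -0.002 -1.   ] j [ -2.  23.  97.  -0.  60. -61.]
[14.7, 0.4, 0.7, 0.14, -0.06, -0.01]
[14.7, 0.4, 0.6, 0.14, -0.06, -0.01]
[14.7, 0.4, 0.6, 0.14, -0.06, -0.01]
```

View pics/s16.png

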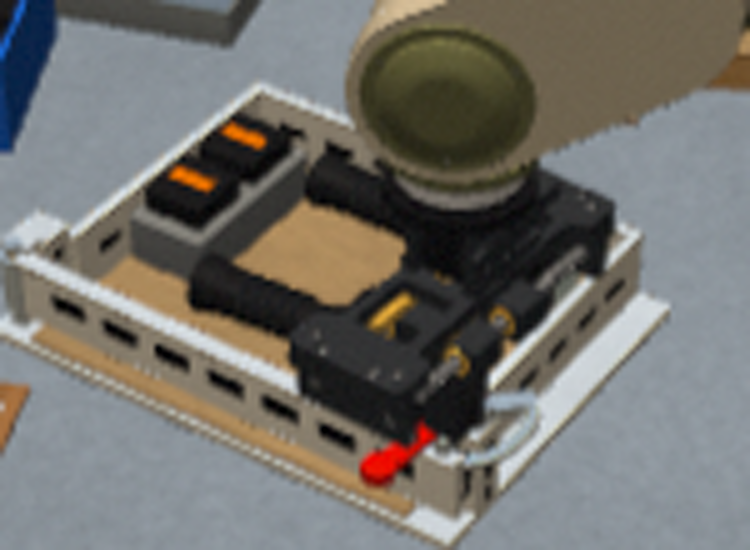

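View pics/t16.png

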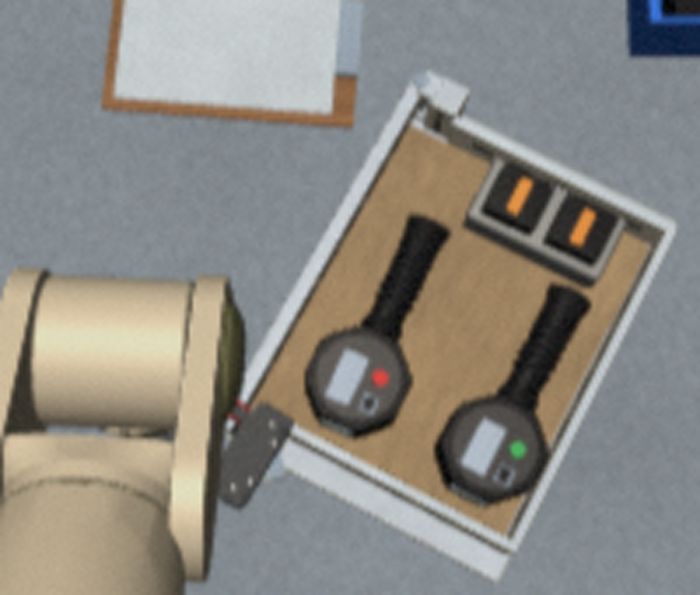

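The gate is shut. The unit is parallel to the front and clear of its neighbours. I'll lower the closed fingers on the outer side of the lever.

Request:
{"name": "step_arm", "arguments": {"rows": [[14.6,0.4,0.6,0,0,0,-1],[14.6,0.4,0.6,0,0,0,-1],[14.6,0.4,0.6,0,0,0,-1],[0,0,0,0,0,0,-1]]}}

```text
clock: 15.72
tool_pos: [0.4991, 0.0995, 0.0796]
eef_rot: [[-0.007, -0.858, 0.514], [-0.002, 0.514, 0.858], [-1.0, 0.005, -0.005]]
wrist_force: [-0.8, -1.2, -0.1]
finger_gap: 0.0007
```

```bash
python3 - <<'E'
from h import *
st()
cap("side","s17",(260,140,410,250),5)
c=rows(*cam(.056,20),3)
print()
for k in range(1,24):
    c=rows(*cam(.056+1.53*k/23,19),1,c)
E
```

```text
t15.72 pos [0.4991 0.0995 0.0796] loc [-190.   169.1] yawc 87.2 F [-0.8 -1.2 -0.1] gap 0.0007 xt [-0.007 -0.002 -1.   ] j [ -2.  27.  99.  -0.  54. -61.]
[-0.4, -5.4, 0.2, 0.13, -0.09, -0.06]
[-0.3, -5.4, 0.2, 0.13, -0.09, -0.06]
[-0.3, -5.4, 0.2, 0.13, -0.09, -0.06]

[0.0, -5.6, 1.1, 3.81, 0.0, 0.0]
[0.0, -4.6, 1.1, 3.81, 0.0, 0.0]
[0.0, -4.6, 1.1, 3.81, 0.0, 0.0]
[0.0, -4.6, 1.1, 3.81, 0.0, 0.0]
[0.0, -4.6, 1.1, 3.81, 0.0, 0.0]
[0.0, -4.6, 1.1, 3.81, 0.0, 0.0]
[0.0, -4.6, 1.1, 3.81, 0.0, 0.0]
[0.0, -4.6, 1.1, 3.81, 0.0, 0.0]
[0.0, -4.6, 1.1, 3.81, 0.0, 0.0]
[0.0, -4.6, 1.1, 3.81, 0.0, 0.0]
[0.0, -4.6, 1.1, 3.81, 0.0, 0.0]
[0.0, -4.6, 1.1, 3.81, 0.0, 0.0]
[0.0, -4.6, 1.1, 3.81, 0.0, 0.0]
[0.0, -4.6, 1.1, 3.81, 0.0, 0.0]
[0.0, -4.6, 1.1, 3.81, 0.0, 0.0]
[0.0, -4.6, 1.1, 3.81, 0.0, 0.0]
[0.0, -4.6, 1.1, 3.81, 0.0, 0.0]
[0.0, -4.6, 1.1, 3.81, 0.0, 0.0]
[0.0, -4.6, 1.1, 3.81, 0.0, 0.0]
[0.0, -4.6, 1.1, 3.81, 0.0, 0.0]
[0.0, -4.6, 1.1, 3.81, 0.0, 0.0]
[0.0, -4.6, 1.1, 3.81, 0.0, 0.0]
[0.0, -4.6, 1.1, 3.81, 0.0, 0.0]
```

View pics/s17.png

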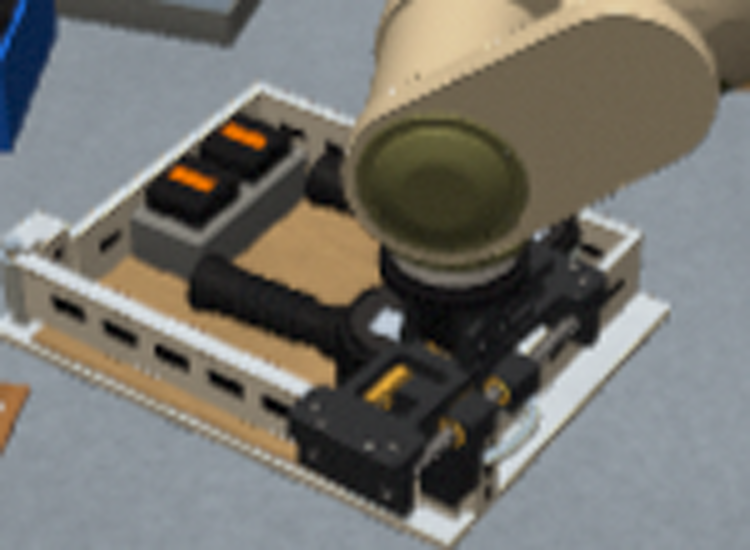

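Request:
{"name": "step_arm", "arguments": {"rows": [[-1,-5.4,0.2,0,0,0,-1],[-1,-5.4,0.2,0,0,0,-1],[0,-5.4,0.2,0,0,0,-1],[0,-4.6,1.1,3.8,0,0,-1],[0,-4.6,1.1,3.8,0,0,-1]]}}

```text
clock: 16.18
tool_pos: [0.5236, 0.0887, 0.0845]
eef_rot: [[-0.002, -0.781, 0.625], [-0.002, 0.625, 0.781], [-1.0, 0.0, -0.003]]
wrist_force: [-1.0, -0.0, -0.7]
finger_gap: -0.0
```

Request:
{"name": "step_arm", "arguments": {"rows": [[0,-4.6,1.1,3.8,0,0,-1],[0,-4.6,1.1,3.8,0,0,-1],[0,-4.6,1.1,3.8,0,0,-1],[0,-4.6,1.1,3.8,0,0,-1]]}}

```text
clock: 16.52
tool_pos: [0.5396, 0.079, 0.0844]
eef_rot: [[-0.003, -0.589, 0.808], [-0.002, 0.808, 0.589], [-1.0, -0.0, -0.003]]
wrist_force: [-0.9, 0.1, 0.7]
finger_gap: 0.0007
```

```bash
python3 - <<'E'
from h import *
st()
cap("side","s18",(260,140,410,250),5)
cap("top","t18",(240,100,440,270),3.5)
g=loc(robot.get_state()["tool_pos"])-[-157,100]; print(np.hypot(*g))
E
```

```text
t16.52 pos [0.5396 0.079  0.0844] loc [-144.6  170.1] yawc 64.2 F [-0.9  0.1  0.7] gap 0.0007 xt [-0.003 -0.002 -1.   ] j [ -4.  30.  93.  -0.  57. -40.]
71.15307342738656
```

View pics/s18.png

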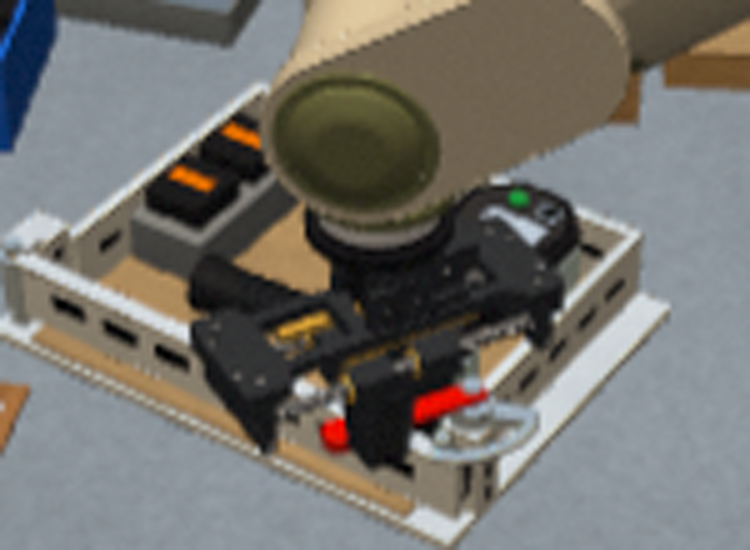

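View pics/t18.png

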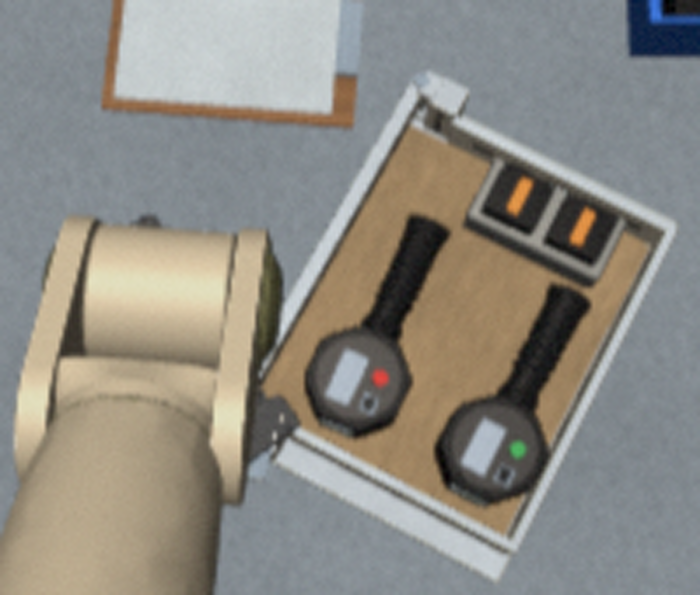

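The lever is turning with the fingers behind it. I'll continue, slightly lower.

Request:
{"name": "step_arm", "arguments": {"rows": [[0.8,-4.6,1.1,3.8,0,0,-1],[0.8,-4.6,1.1,3.8,0,0,-1],[0,-4.6,1.1,3.8,0,0,-1],[0,-4.6,1.1,3.8,0,0,-1],[0,-4.6,1.1,3.8,0,0,-1]]}}

```text
clock: 17.03
tool_pos: [0.5549, 0.0619, 0.0825]
eef_rot: [[-0.003, -0.297, 0.955], [-0.002, 0.955, 0.297], [-1.0, -0.001, -0.003]]
wrist_force: [-1.3, 0.7, -0.3]
finger_gap: 0.0007
```

Request:
{"name": "step_arm", "arguments": {"rows": [[0,-4.6,1.1,3.8,0,0,-1],[0,-4.6,1.1,3.8,0,0,-1],[0,-4.6,1.1,3.8,0,0,-1],[0,-4.6,1.1,3.8,0,0,-1]]}}

```text
clock: 17.37
tool_pos: [0.5628, 0.0448, 0.0825]
eef_rot: [[-0.003, -0.036, 0.999], [-0.002, 0.999, 0.036], [-1.0, -0.002, -0.003]]
wrist_force: [-0.9, 1.8, 0.5]
finger_gap: 0.0004
```

```bash
python3 - <<'E'
from h import *
st()
cap("side","s19",(260,140,410,250),5)
g=loc(robot.get_state()["tool_pos"])-[-157,100]; print(np.hypot(*g))
s=robot.get_state();c=(s["tool_pos"],s["eef_rot"]);y=np.arctan2(c[1][1,2],c[1][0,2])-A0
for k in range(1,11):
    cc=np.pi/2-y; c=rows(*cam(cc+(1.6-cc)*k/10,19),1,c)
E
```

```text
t17.37 pos [0.5628 0.0448 0.0825] loc [-108.   150.8] yawc 30.2 F [-0.9  1.8  0.5] gap 0.0004 xt [-0.003 -0.002 -1.   ] j [-7. 32. 89. -0. 59. -9.]
70.59572709958682
[0.5, -3.7, 0.9, 3.16, -0.16, 0.12]
[0.0, -3.8, 0.9, 3.16, 0.0, 0.0]
[0.0, -3.8, 0.9, 3.16, 0.0, 0.0]
[0.0, -3.8, 0.9, 3.16, 0.0, 0.0]
[0.0, -3.8, 0.9, 3.16, 0.0, 0.0]
[0.0, -3.8, 0.9, 3.16, 0.0, 0.0]
[0.0, -3.8, 0.9, 3.16, 0.0, 0.0]
[0.0, -3.8, 0.9, 3.16, 0.0, 0.0]
[0.0, -3.8, 0.9, 3.16, 0.0, 0.0]
[0.0, -3.8, 0.9, 3.16, 0.0, 0.0]
```

View pics/s19.png

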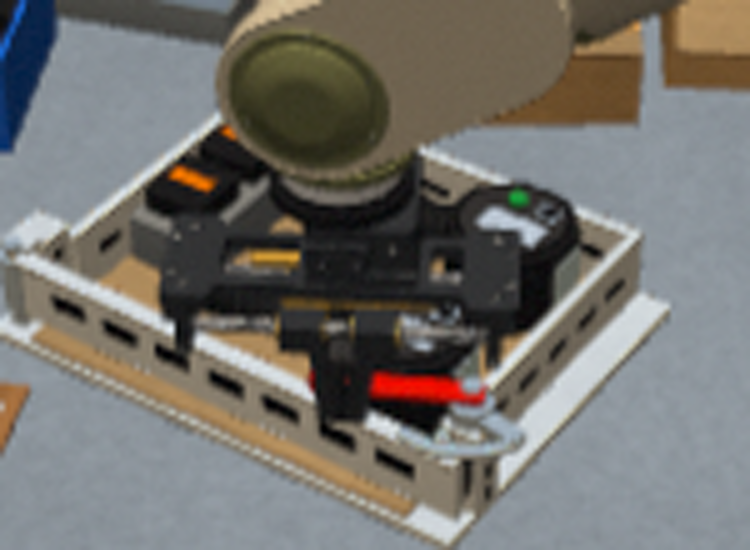

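Request:
{"name": "step_arm", "arguments": {"rows": [[0.3,-3.8,0.9,3.1,0,0,-1],[0,-3.8,0.9,3.1,0,0,-1],[0,-3.8,0.9,3.1,0,0,-1],[0,-3.8,0.9,3.1,0,0,-1],[0,-3.8,0.9,3.1,0,0,-1]]}}

```text
clock: 17.83
tool_pos: [0.5658, 0.026, 0.0823]
eef_rot: [[-0.003, 0.231, 0.973], [-0.002, 0.973, -0.231], [-1.0, -0.002, -0.002]]
wrist_force: [-1.1, 2.6, 1.0]
finger_gap: 0.0004
```

Request:
{"name": "step_arm", "arguments": {"rows": [[0,-3.8,0.9,3.1,0,0,-1],[0,-3.8,0.9,3.1,0,0,-1],[0,-3.8,0.9,3.1,0,0,-1]]}}

```text
clock: 18.08
tool_pos: [0.5651, 0.0144, 0.0823]
eef_rot: [[-0.003, 0.385, 0.923], [-0.001, 0.923, -0.385], [-1.0, -0.003, -0.002]]
wrist_force: [-0.7, 2.2, 0.7]
finger_gap: 0.0
```

```bash
python3 - <<'E'
from h import *
st()
cap("side","s20",(260,140,410,250),5)
E
```

```text
t18.08 pos [0.5651 0.0144 0.0823] loc [-91.6 125.1] yawc 5.5 F [-0.7  2.2  0.7] gap 0.0000 xt [-0.003 -0.001 -1.   ] j [-10.  32.  89.  -0.  59.  12.]
```

View pics/s20.png

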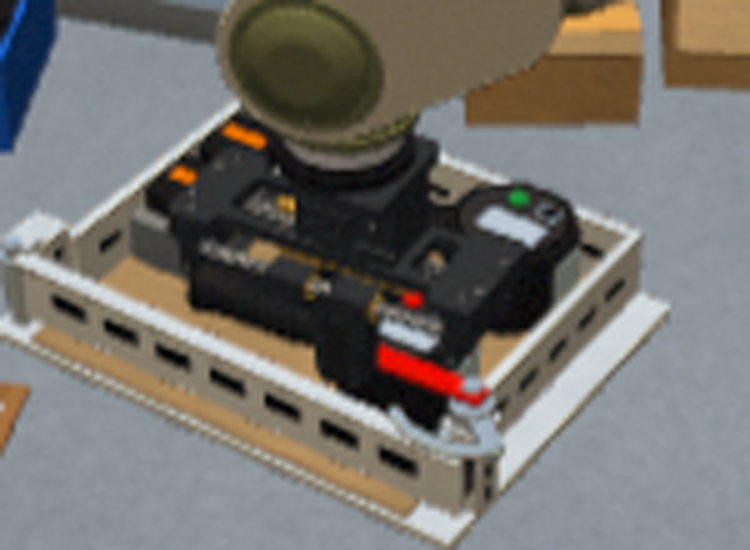

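Request:
{"name": "step_arm", "arguments": {"rows": [[0,-2.5,0.4,2,0,0,-1],[0,-2.5,0.4,2,0,0,-1],[0,-2,0,1,0,0,-1]]}}

```text
clock: 18.38
tool_pos: [0.5644, 0.0094, 0.0825]
eef_rot: [[0.002, 0.463, 0.886], [0.002, 0.886, -0.463], [-1.0, 0.002, 0.001]]
wrist_force: [12.8, 21.9, -3.9]
finger_gap: 0.0007
```

Request:
{"name": "step_arm", "arguments": {"rows": [[0,-1.5,0,0,0,0,-1],[0,-1.5,0,0,0,0,-1]]}}

```text
clock: 18.55
tool_pos: [0.5641, 0.0089, 0.0826]
eef_rot: [[0.005, 0.461, 0.887], [0.005, 0.887, -0.461], [-1.0, 0.007, 0.002]]
wrist_force: [17.5, 31.3, -6.2]
finger_gap: 0.0003
```

That's the stop. I'll back off and lift clear.

Request:
{"name": "step_arm", "arguments": {"rows": [[0,4,0,0,0,0,-1],[0,7,0,0,0,0,-1],[-12,6,0,0,0,0,-1],[-25,0,0,0,0,0,-1],[-30,0,0,0,0,0,-1]]}}

```text
clock: 18.97
tool_pos: [0.569, 0.0203, 0.1486]
eef_rot: [[-0.006, 0.462, 0.887], [-0.002, 0.887, -0.462], [-1.0, -0.005, -0.005]]
wrist_force: [0.3, -1.4, 0.4]
finger_gap: 0.0006
```

Request:
{"name": "step_arm", "arguments": {"rows": [[-30,30,0,0,0,0,-1],[-20,35,0,0,0,0,-1],[0,35,0,0,0,0,-1],[0,35,0,0,0,0,-1],[0,35,0,0,0,0,-1]]}}

```text
clock: 19.38
tool_pos: [0.6492, 0.1716, 0.1985]
eef_rot: [[-0.002, 0.462, 0.887], [-0.003, 0.887, -0.462], [-1.0, -0.003, -0.001]]
wrist_force: [1.1, -0.7, -0.2]
finger_gap: 0.0007
```

Request:
{"name": "step_arm", "arguments": {"rows": [[0,30,-20,0,0,0,-1],[0,30,-20,0,0,0,-1],[0,0,0,0,0,0,-1]]}}

```text
clock: 19.63
tool_pos: [0.6396, 0.2478, 0.1974]
eef_rot: [[-0.004, 0.457, 0.889], [-0.001, 0.889, -0.457], [-1.0, -0.003, -0.003]]
wrist_force: [-1.0, 0.1, -0.4]
finger_gap: 0.0002
```

```bash
python3 - <<'E'
from h import *
st()
cap("side","s21",(260,140,410,250),5)
cap("top","t21",(240,100,440,270),3.5)
E
```

```text
t19.63 pos [0.6396 0.2478 0.1974] loc [-135.9  366.1] yawc 0.9 F [-1.   0.1 -0.4] gap 0.0002 xt [-0.004 -0.001 -1.   ] j [11. 41. 56. -0. 83. 39.]
```

View pics/s21.png

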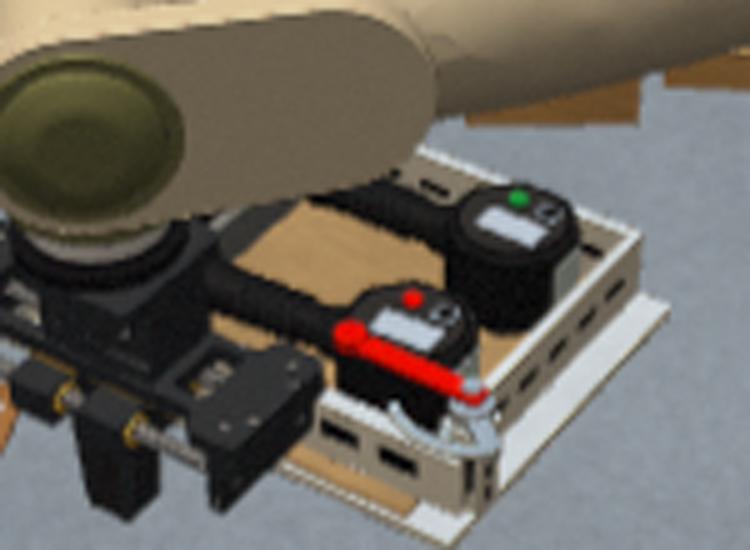

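View pics/t21.png

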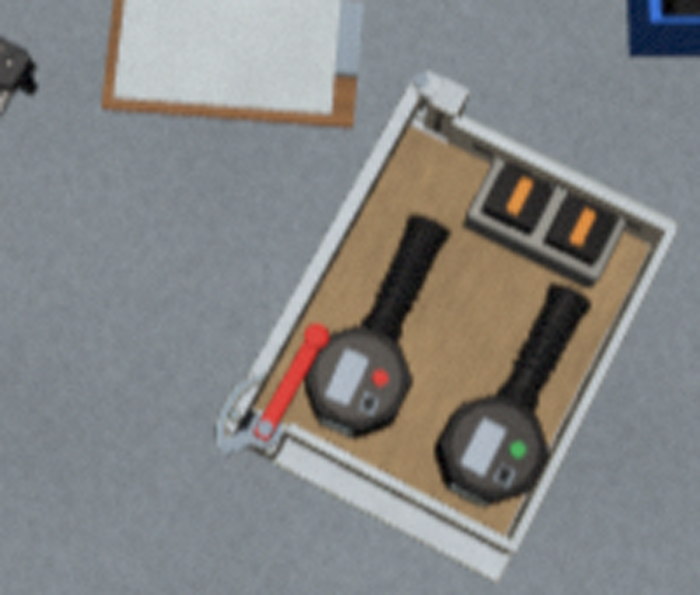

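```bash
python3 - <<'E'
from h import *
t=lambda u,v:(240+u/3.5-.35,100+v/3.5-.35)
k=loc(onz("top",*t(316,335),.091));p=loc(onz("top",*t(264,429),.091));print("knob",k,"piv",p,"cam",np.arctan2(*(k-p)))
h=loc(onz("top",*t(359,379),.074));g=loc(onz("top",*t(427,226),.055));print("head",h,"grip",g,np.arctan2(*(g-h)[::-1]))
a=loc(onz("top",*t(418,85),.066));b=loc(onz("top",*t(250,385),.066));print("gate top edge pts",a,b,"slope",np.arctan2(b[1]-a[1],a[0]-b[0]))
for q in [(416,88),(385,140),(340,220),(300,292),(262,360)]: print(loc(onz("top",*t(*q),.066)))
E
```

```text
knob [-76.71897514 100.47244275] piv [-159.93289141  100.31012995] cam 1.5688457805658351
head [-88.37272866  55.74102614] grip [52.11314467 67.64346085] 0.08452150886314035
gate top edge pts [151.66566788 129.27274135] [-132.45257309  129.0085606 ] slope -0.0009298265021829845
[148.5731329  129.50063476]
[ 96.83298623 130.79611851]
[ 19.80439772 130.84754946]
[-47.80695053 130.54304529]
[-110.46631571  130.41516425]
```

Everything agrees: cam about 1.57 rad, gate slope about 0, head at (-88, 56), grip angle about 0.08 rad. I'll hand in.

```bash
python3 - <<'E'
from h import *
robot.hand_in(); st()
E
```

```text
the job is handed in; nothing more can be done
the job is handed in; nothing more can be done
```

The carrier is ready for the rack and I've handed the job in at about 20 s of the 72 s allowed; the hand-in gives no verdict.

I gripped the unit by its handle and swung and slid it in flat on the cardboard. Then I pulled and pushed the gate onto its buffer and turned the red lever until it hit its stop.

My last checks, from the final pictures:

| Check | Measured | Needed |
|---|---|---|
| Head centre (carrier x, y) | (-88, 56) mm | y about 55 mm, 80 at most |
| Grip end (carrier x, y) | about (52, 68) mm | x above 0, y 0 to 100 mm |
| Grip angle to carrier x | about 0.08 rad | below 0.25 rad |
| Cam | about 1.57 rad | above 1.4 rad |
| Gate slope | about 0.00 rad | below 0.009 rad |

- **Gate accuracy:** The gate slope is read from picture pixels, so its error is about the same size as the 0.009 rad limit. The hook does show over the gate in the pictures.
- **Clearance:** The unit is visibly clear of the charger and the other unit. Neither looked shifted in the pictures, but I took no final measurement of them.
- **Bystanders:** I did not re-measure the battery, tape and carton. The arm passed above or away from them.
- **Force:** The push against the lever's stop reached about 36 N at the wrist for a moment before I backed off, below the 40 N limit.

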